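Lay the pestles to drain, heavy end down over the tray

ROBOT

A 6-joint arm with a two-finger parallel gripper is mounted at the origin on the work surface. World frame = base frame: x ahead of the robot, y to its left, z up, the work surface at z = 0. Lengths are in m, angles in rad, forces in N, time in s.
With the tool pointing down it reaches from about 0.35 to 0.775 m from the base axis. Payload 7.3 kg.
Tool frame: the origin (TCP) lies at the very end of the fingers, on their centre line; the grasp point (between the pads) lies 19 mm behind it; x points along the fingers, y is the direction in which the jaws open and shut, and the axes are right-handed (so a half turn about x gives the same grasp; the last joint's range is limited). The gripper opens to 92 mm and grips with 3 to 60 N. Pads are 19 mm wide; open, the fingers measure 130 mm over their backs; the gripper's body (75 mm by 190 mm) begins 47 mm behind the grasp point.
Start: joints at [-1.494, 0.342, 1.524, -0, 1.275, -0.146], TCP at [0.116, -0.512, 0.201] pointing down, gripper open.
Joint ranges: [-2.53, 2.53], [-0.77, 2.02], [0.04, 2.7], [-1, 4.14], [0.28, 2.66], [-3.11, 3.11]. Speed limits (rad/s): [2.57, 2.57, 3.14, 3.14, 3.14, 3.14].

INTERFACE

Orientations are given as [roll, pitch, yaw] about the fixed x, y, z axes, in that order (R = Rz(yaw) Ry(pitch) Rx(roll)).
In Python, from cell import robot gives the robot as it stands.
- The arm moves only by the tool play_rows, never from a script. Its argument "moves" is a list that holds one entry, the list of rows, each a list of 5 numbers: the shift along the tool's x, y, z in m, then the turn about the tool's x in degrees, then the opening, from -1 (shut) to 1 (fully open), so that 0 is half open. A call has exactly 10 rows; each row shifts and turns the pose as measured when the row begins, along the tool's axes as they then stand; what a row does not reach is not made up. A row lasts 1/10 s, in which the tool goes at most 50 mm and 8.59 degrees, less where a joint would pass 70% of its speed; a pose out of reach is approached as far as the arm can. A call with a gripper value outside its range is refused whole. The fingers move at their own pace and stop on an object; "grip_force" is the grip in N (left out, the last holds). Time passes only in rows, so rows that do not move let the fingers close, or fill a call up. It gives the time, the measured TCP pose, the force and the opening at its end, in the units of the state.
- robot.observe(): the state, without advancing time (a new reading comes with each control period).
- robot.read_camera(name): name is "scene" or "top"; returns the picture (384x512x3 uint8, red, green, blue); there is no depth.
- robot.get_calibration(name): a dict with "mtx" (3x3 intrinsics, pixels), "k1" (the pictures are not rectified: a ray, as slopes to the right and down, at radius r is drawn at 1 + k1 r^2 times it, then the intrinsics apply), "view" (4x4, takes a point from world to camera coordinates). Camera axes: x right, y up, looking along -z (the intrinsics and any distortion apply to the point x, -y, -z); pixel columns grow to the right and rows downward; lengths in m; the calibration is good to about 2 mm. A picture is of the moment at which its call begins. get_calibration takes no time and is no camera call.
- robot.hand_in(): hands the job in, once; it reports no verdict.
Trained networks look in the newest picture that a camera, given by its name, has taken for a name from the list of things; names that differ only in an ending like _2 or _b are one class to them, and where a whole thing is asked for, a point or a joint stands for the part that bears it (a point fixed in the world has none). Each returns a list of dicts, best first, with "score" (0 to 1); they miss things now and then, are a little off and sometimes report something else, mostly with a low value. They report only what shows in the picture. A call takes as long as a camera call. They do not tell look-alikes from the thing itself.
- robot.spot_in(camera, label): "point" ([column, row] in pixels, amid what is visible of it).
The state is a dict: "time": time; "qpos": joint angles; "qvel": joint speeds; "joint_efforts": joint torques, N m; "tool_pos": TCP position; "tool_rot": TCP orientation; "contact_force": force on the tool from outside, world axes, zero at the start; "torque": the same for the moment, N m; "opening": finger opening in m.
Only numpy, scipy, OpenCV 4.12 (cv2) and the standard library are available. Lean on these libraries where they do the work, as an engineer would, in place of code of your own. Each camera call takes 0.05 s, during which the arm holds its last target.

TASK

Lay the two steel pestles in the two tilting cradles of the white draining rack, one in each, so that each pestle's heavy end is down on the side of the black tray and both cradles rest dipped towards the tray. The two ends of a pestle look the same: lift it off its balance to feel which end is heavy. Set them in without dropping them, and leave the tray, spoon rest, dabba and brush where they are.

Things in the scene. Friction and masses are not known exactly. Their poses are not given: they have to be found in the camera images.
- pestle_a: Steel pestle 160 mm long, about 0.5 kg: 8-sided handle 34 mm across flats, 120 long, and 8-sided heads 44 across, 20 long. The ends look alike but one holds an unseen weight (balance about 26 mm off the middle), drawn each time, not told by the axes. Keep it lying: stood on end or rolled over, the weight may shift. Starts flat left or right of the rack. Origin mid-length on the axis (22 mm up), x along it.
- pestle_b: Second steel pestle 160 mm long, about 0.5 kg: 8-sided handle 34 mm across flats, 120 long, and 8-sided heads 44 across, 20 long. The ends look alike but one holds an unseen weight (balance about 26 mm off the middle), drawn each time, not told by the axes. Keep it lying: stood on end or rolled over, the weight may shift. Starts flat left or right of the rack. Origin mid-length on the axis (22 mm up), x along it.
- rack: White-painted draining rack, fixed: base plate 100 x 200 x 12 mm and two posts that carry two tilting cradles side by side, 110 mm apart along the rack's y. Origin under the middle of the base, on the work surface. Its x, slanting roughly 45 degrees ahead and to the left for the robot, is the way pestles lie in the cradles. Nothing but base and posts stands below the cradles.
- seat1 (a point): Middle of a pestle laid in the first (rack y = -55 mm) cradle: 90 mm above the surface when level, 30 mm above the pivot; x along the cradle, tilts with it. Aluminium cradle, open beside the middle: a 12 mm wide spine, its top 27 mm below this point, and at each end an open saddle (56 mm between cheeks, 172 between end walls, floor 22 below this point, walls 16 above the floor).
- seat2 (a point): Middle of a pestle laid in the second (rack y = +55 mm) cradle: 90 mm above the surface when level, 30 mm above the pivot; x along the cradle, tilts with it. Aluminium cradle, open beside the middle: a 12 mm wide spine, its top 27 mm below this point, and at each end an open saddle (56 mm between cheeks, 172 between end walls, floor 22 below this point, walls 16 above the floor).
- cradle1 (a joint): Tilt of the first cradle (rack y = -55 mm), rad: 0 level, positive with its rack +x end down, negative with its -x end down, stops at +-0.17. Turns easily (0.006 N m friction, damped), stays where left when empty; starts anywhere between the stops. Once a pestle in it is let go, it dips to the heavy end.
- cradle2 (a joint): Tilt of the second cradle (rack y = +55 mm), rad: 0 level, positive with its rack +x end down, negative with its -x end down, stops at +-0.17. Turns easily (0.006 N m friction, damped), stays where left when empty; starts anywhere between the stops. Once a pestle in it is let go, it dips to the heavy end.
- tray: Black plastic drip tray, 85 x 210 x 24 mm, open on top, loose, standing against one end of the rack: its centre is about 100 mm from the rack's, at the rack's +x or -x side (drawn each time). Origin under its centre.
- spoon_rest: White ceramic spoon rest, 80 x 120 mm, 16 mm high, loose, at the end of the rack opposite to the tray. Origin under its centre. To be left alone.
- dabba: Round aluminium dabba, 96 mm across, 100 mm high, loose, beyond the left pestle. Origin under its centre. To be left alone.
- brush: Grey silicone brush lying bristles down, 160 mm long, 40 mm wide, 32 mm high, loose, beyond the right pestle. Origin on the surface under the middle of its wide head, x along it, the handle towards -x. To be left alone.
There are look-alikes about, which are no part of the job. Leave any turquoise look-alike of the pestle_a alone. What is shaped like the pestle_b but turquoise is not meant.

How it is judged:
At the end, for the whole second after the job is handed in: One pestle lies in each cradle (middle within 14 mm of the seat point, along the cradle within 0.1 rad), both cradles rest dipped at least 0.12 rad towards the side where the tray stands, and the pestles are at rest (under 0.03 m/s) ((((distance between pestle_a and seat1 below 0.014 m and angle between the x axis of pestle_a and the x axis of seat1, either way round below 0.1 rad) and (distance between pestle_b and seat2 below 0.014 m and angle between the x axis of pestle_b and the x axis of seat2, either way round below 0.1 rad)) or ((distance between pestle_a and seat2 below 0.014 m and angle between the x axis of pestle_a and the x axis of seat2, either way round below 0.1 rad) and (distance between pestle_b and seat1 below 0.014 m and angle between the x axis of pestle_b and the x axis of seat1, either way round below 0.1 rad))) and ((x of tray in the frame of rack above 0 m and value of joint each of cradle1, cradle2 above 0.12 rad) or (x of tray in the frame of rack below 0 m and value of joint each of cradle1, cradle2 below -0.12 rad)) and linear speed of each of pestle_a, pestle_b below 0.03 m/s); the robot touches nothing.
It fails at once if The tray, spoon rest, dabba or brush is shoved or lifted more than 30 mm from its place (distance of any of tray, spoon_rest, dabba, brush from where it was at the start of the episode above 0.03 m).
It fails at once if A pestle is dropped: it moves faster than 0.6 m/s while the fingers do not touch it ((contact force between pestle_a and the fingers below 0.1 N and linear speed of pestle_a above 0.6 m/s) or (contact force between pestle_b and the fingers below 0.1 N and linear speed of pestle_b above 0.6 m/s)).
It also fails if it takes over 64 s, if anything falls off the work surface, if the arm or the gripper's body presses on something with over 40 N, if the wrist force passes 120 N, or if a joint passes its speed limit or range.

## Working session

There is one attempt and no reset: what is moved stays moved. The work goes in short steps, Python scripts to look and compute and a tool call to move; the robot and the scene stay as the last step left them, time stands still between calls to the robot, and variables do not carry over. Pictures are saved under pics/ and viewed, and the job is handed in when it is done.

Besides the shell and the picture viewer there is one more tool, called after "Call:" as name(argument=value, ...), one argument or row to a line, values as JSON. play_rows: Moves the arm, as the interface text tells. Its arguments: {"type":"object","properties":{"moves":{"type":"array"},"grip_force":{"type":"number"}},"required":["moves"]}

```bash
ls; mkdir -p pics
python3 - <<'E'
from cell import robot
import cv2
for n in("scene","top"):
    im=robot.read_camera(n); cv2.imwrite(f"pics/{n}0.png",cv2.resize(im[:,:,::-1],(800,600),interpolation=cv2.INTER_CUBIC))
    c=robot.get_calibration(n); print(n,c)
    for l in("pestle_a","rack","seat1","tray","spoon_rest","dabba","brush"):
        print(l,[(d['point'],round(d['score'],2)) for d in robot.spot_in(n,l)])
print(robot.observe())
E
```

```text
pics
scene {'mtx': array([[485.69315592,   0.        , 244.24376309],
       [  0.        , 485.69315592, 185.72186963],
       [  0.        ,   0.        ,   1.        ]]), 'k1': 0.03055982668383007, 'view': array([[ 0.76961472,  0.63850409, -0.00239109, -0.373488  ],
       [-0.39426346,  0.4781606 ,  0.78480492,  0.14011537],
       [ 0.50224448, -0.6030547 ,  0.61973826, -1.65809737],
       [ 0.        ,  0.        ,  0.        ,  1.        ]])}
pestle_a [([305.7, 152.5], 0.91), ([261.9, 142.2], 0.73), ([101.1, 250.7], 0.67), ([165.1, 258.0], 0.63)]
rack [([260.5, 207.8], 0.79), ([304.5, 153.2], 0.45)]
seat1 [([261.0, 207.1], 0.97), ([269.3, 187.5], 0.66)]
tray [([298.9, 217.9], 0.85)]
spoon_rest [([223.1, 213.4], 0.92)]
dabba [([344.0, 172.4], 0.57)]
brush [([217.2, 284.3], 0.8)]
top {'mtx': array([[482.17666916,   0.        , 251.15464343],
       [  0.        , 482.17666916, 188.19993333],
       [  0.        ,   0.        ,   1.        ]]), 'k1': -0.09202107997946964, 'view': array([[ 0.02422451, -0.99967808, -0.00754391, -0.02863346],
       [ 0.99611763,  0.02349802,  0.08
[... 440 characters left out ...]
[([338.2, 153.1], 0.89)]
{'time': 0.8, 'qpos': array([-1.49400750e+00,  3.41961187e-01,  1.52410794e+00,  2.17884036e-06,
        1.27542309e+00, -1.46004525e-01]), 'qvel': array([ 1.36224198e-05, -1.11227013e-03, -8.91389031e-05, -1.46829088e-03,
       -8.67002093e-04, -1.14200335e-04]), 'joint_efforts': array([ 4.03491695e-04, -4.31086421e+01, -2.44471425e+01,  7.19638634e-02,
        4.81696415e-02, -9.19114512e-06]), 'tool_pos': array([ 0.11602218, -0.51203014,  0.20095789]), 'tool_rot': array([ 1.4455443 ,  1.57069587, -1.47325563]), 'contact_force': array([ 0.55611978,  0.07545007, -0.24373851]), 'torque': array([-0.0361186 , -0.0444436 ,  0.01138795]), 'opening': 0.09167311426928351}
```

View pics/scene0.png

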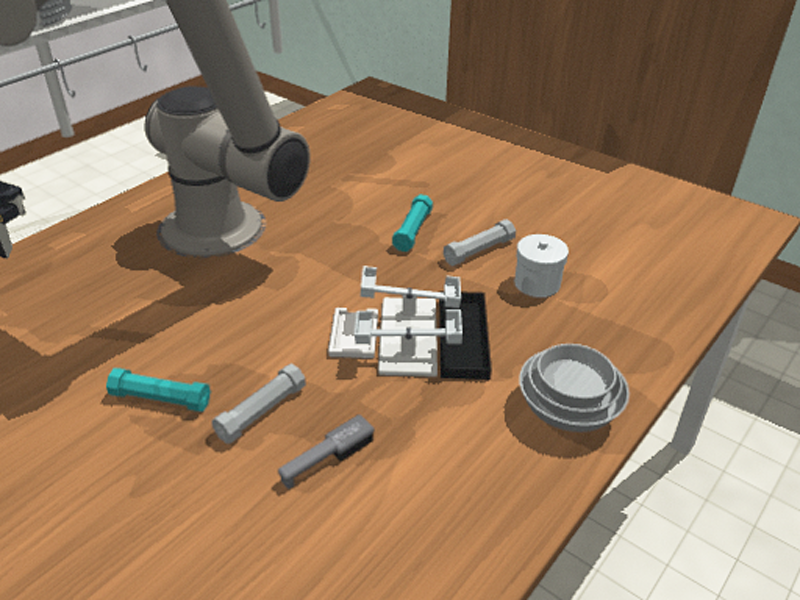

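View pics/top0.png

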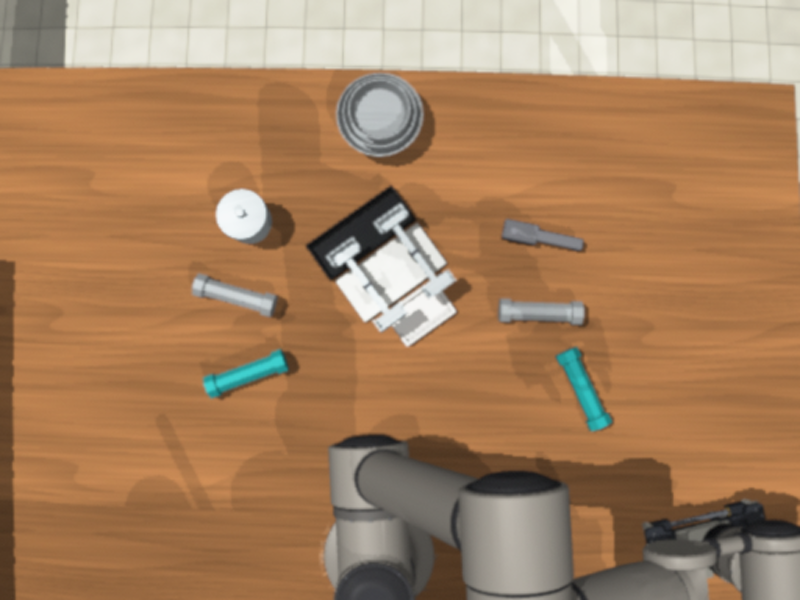

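Both pictures show the steel pestles at top view (235,295) and (542,312) in the 800x600 picture, with the turquoise look-alikes nearer the robot. The rack is at (390,270), its tray is on the far-left +x side, the dabba is at (243,215) and the brush at (543,237). Next I'll measure exactly.

```bash
cat > h.py <<'E'
import numpy as np, cv2
from cell import robot
def pix2world(n,p,z):
    c=robot.get_calibration(n);K=c['mtx'];V=c['view']
    d=(np.array(p,float)-K[:2,2])/[K[0,0],K[1,1]]
    u=d.copy()
    for _ in range(20): u=d/(1+c['k1']*(u@u))
    R=V[:3,:3];o=-R.T@V[:3,3]; r=R.T@np.array([u[0],-u[1],-1])
    return o+r*(z-o[2])/r[2]
def world2pix(n,w):
    c=robot.get_calibration(n);K=c['mtx'];V=c['view']
    q=V[:3,:3]@np.array(w,float)+V[:3,3]; s=np.array([q[0],-q[1]])/-q[2]
    s=s*(1+c['k1']*(s@s)); return s*[K[0,0],K[1,1]]+K[:2,2]
E
python3 - <<'E'
from h import *
im=robot.read_camera("top")
hsv=cv2.cvtColor(im,cv2.COLOR_RGB2HSV)
m=((hsv[...,1]<70)&(hsv[...,2]>60)).astype(np.uint8)
m[270:]=0;m[:60]=0
n,l,s,c=cv2.connectedComponentsWithStats(m)
for i in range(1,n):
    if s[i,4]<60: continue
    ys,xs=np.where(l==i); pts=np.stack([xs,ys],1).astype(np.float32)
    r=cv2.minAreaRect(pts); b=cv2.boxPoints(r)
    print(s[i,4],c[i],r)
    if 400<s[i,4]<1500:
        # axis endpoints: project on long axis
        v=b[1]-b[0];w=b[2]-b[1]; a=v if np.linalg.norm(v)>np.linalg.norm(w) else w
        a=a/2; ce=np.array(r[0]); A=pix2world("top",ce-a,.03);B=pix2world("top",ce+a,.03)
        print("  ",A,B,"len",np.linalg.norm(A-B),"mid",(A+B)/2,"ang",np.degrees(np.arctan2(*(B-A)[[1,0]])))
cr=im[110:240,180:310]; cv2.imwrite("pics/rack0.png",cv2.resize(cr[:,:,::-1],(780,600),fx=0,fy=0,interpolation=cv2.INTER_CUBIC))
sc=robot.read_camera("scene"); cr=sc[155:255,200:330]; cv2.imwrite("pics/racks0.png",cv2.resize(cr[:,:,::-1],(780,600),interpolation=cv2.INTER_CUBIC))
E
```

```text
1914 [242.7539185   77.62643678] ((242.5, 80.0), (40.0, 55.0), 90.0)
108 [510.37037037  81.2037037 ] ((510.0, 87.5), (54.99999237060547, 1.999999761581421), 90.0)
978 [155.61554192 138.04907975] ((155.5, 138.0), (34.0, 35.0), 90.0)
   [0.65314064 0.33676043 0.03      ] [0.65519728 0.22781615 0.03      ] len 0.1089636948775199 mid [0.65416896 0.28228829 0.03      ] ang -88.91850614604601
4191 [253.25363875 177.92531615] ((253.22296142578125, 178.41217041015625), (79.97837829589844, 65.67991638183594), 54.46232223510742)
521 [343.90403071 150.45873321] ((347.19232177734375, 151.03846740722656), (51.774658203125, 12.94366455078125), 11.309932708740234)
   [ 0.64078845 -0.23005064  0.03      ] [ 0.61333458 -0.38682662  0.03      ] len 0.1591616295142007 mid [ 0.62706152 -0.30843863  0.03      ] ang -99.93265536634935
669 [149.49925262 188.44693572] ((149.3520965576172, 188.5234375), (54.80979919433594, 14.413721084594727), 15.780754089355469)
   [0.51841081 0.37716603 0.03      ] [0.47656168 0.21243118 0.03      ] len 0.16996740647205646 mid [0.49748625 0.29479861 0.03      ] ang -104.25385910857467
699 [346.08583691 199.09155937] ((346.0198059082031, 199.04434204101562), (54.426841735839844, 14.24740982055664), 2.4895529747009277)
   [ 0.48115102 -0.22272677  0.03      ] [ 0.47776223 -0.38900799  0.03      ] len 0.16631574711858427 mid [ 0.47945662 -0.30586738  0.03      ] ang -91.16751661107028
```

View pics/rack0.png

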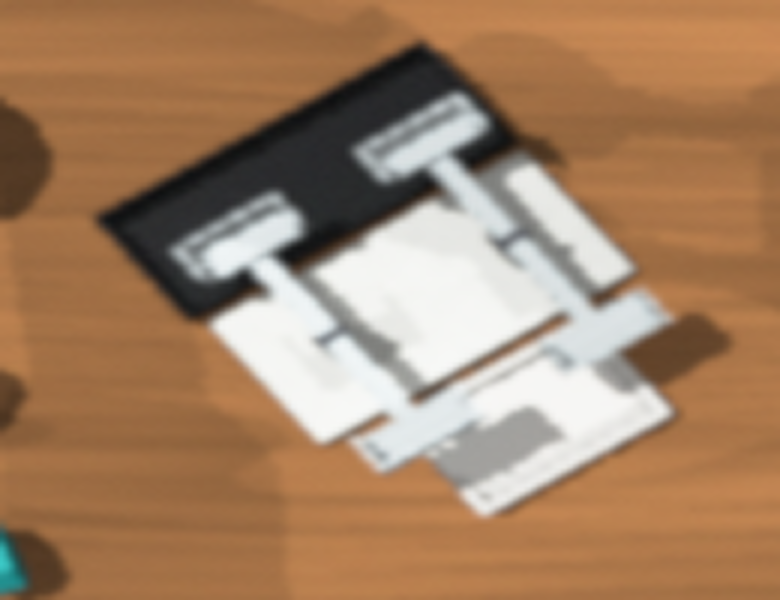

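View pics/racks0.png

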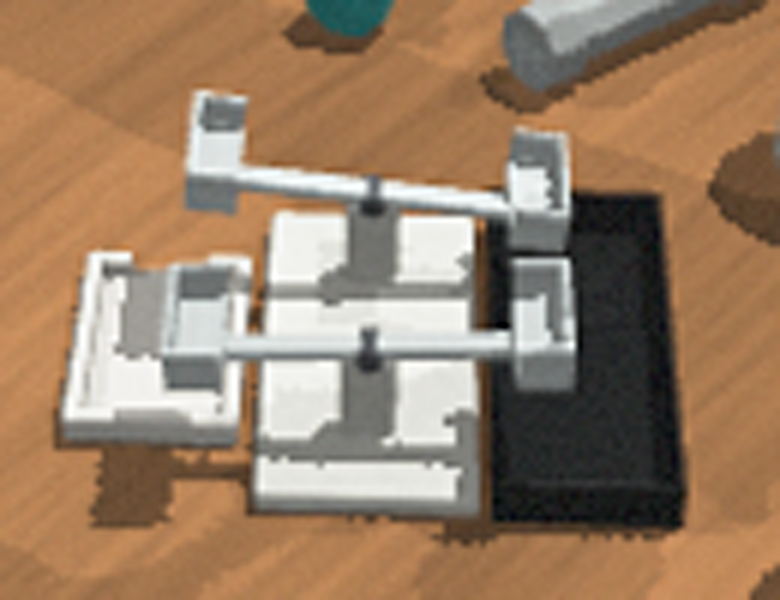

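Run:
```python
from h import *
from scipy.optimize import least_squares
def T(u,v): return np.array([180+(u+.5)/6-.5,110+(v+.5)/4.615-.5])
def S(u,v): return np.array([200+(u+.5)/6-.5,155+(v+.5)/6-.5])
obs=[("top",(0,.055,.062),T(330,338)),("top",(0,-.055,.062),T(512,242)),("scene",(0,.055,.062),S(372,194)),("scene",(0,-.055,.062),S(370,347)),
("top",(-.05,-.1,.012),T(637,272)),("top",(-.05,.1,.012),T(320,445)),("scene",(-.05,-.1,.012),S(253,490)),("scene",(.05,-.1,.012),S(478,490))]
def W(p,q): c,s=np.cos(p[2]),np.sin(p[2]); return np.array([p[0]+c*q[0]-s*q[1],p[1]+s*q[0]+c*q[1],q[2]])
f=lambda p:np.concatenate([world2pix(n,W(p,q))-o for n,q,o in obs])
r=least_squares(f,[.5,.05,.6]); print(r.x,np.degrees(r.x[2])); print(f(r.x).reshape(-1,2).round(2))
for y in(-.055,.055): print(W(r.x,(0,y,.09)))
# heads of the pestles in scene picture
im=robot.read_camera("scene")
hsv=cv2.cvtColor(im,cv2.COLOR_RGB2HSV)
for nm,A,B in(("L",[.5184,.3772],[.4766,.2124]),("R",[.4812,-.2227],[.4778,-.389])):
    print(nm,world2pix("scene",A+[.022]),world2pix("scene",B+[.022]))
cv2.imwrite("pics/pL.png",cv2.resize(im[130:180,270:340,::-1],(700,500),interpolation=cv2.INTER_CUBIC))
cv2.imwrite("pics/pR.png",cv2.resize(im[225:290,130:200,::-1],(646,600),interpolation=cv2.INTER_CUBIC))
t=robot.read_camera("top")
a=cv2.resize(t[165:215,115:185,::-1],(700,500),interpolation=cv2.INTER_CUBIC);cv2.imwrite("pics/tL.png",a)
a=cv2.resize(t[175:225,312:382,::-1],(700,500),interpolation=cv2.INTER_CUBIC);cv2.imwrite("pics/tR.png",a)
```

```text
[ 0.55257746 -0.01045889  0.65673251] 37.628000852634145
[[-0.1  -0.39]
 [-0.67 -1.28]
 [-0.81 -1.19]
 [-0.85 -1.08]
 [-0.48 -1.1 ]
 [-0.01 -0.28]
 [-0.7   0.04]
 [-0.47  0.93]]
[ 0.58615673 -0.05401842  0.09      ]
[0.51899818 0.03310063 0.09      ]
L [324.57598923 145.48896899] [285.08158963 163.21207444]
R [188.52959407 238.91773381] [138.44897902 276.03666254]
```

View pics/tL.png

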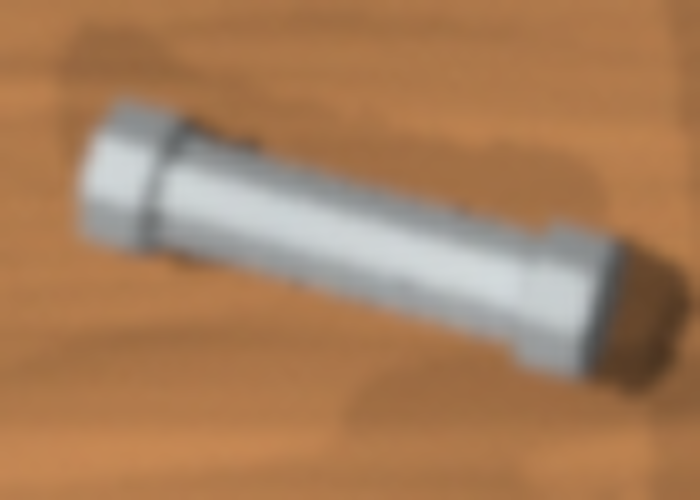

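View pics/tR.png

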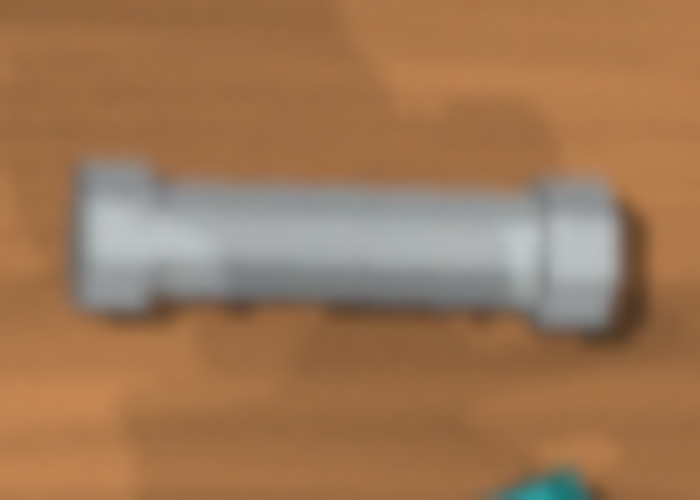

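View pics/pL.png

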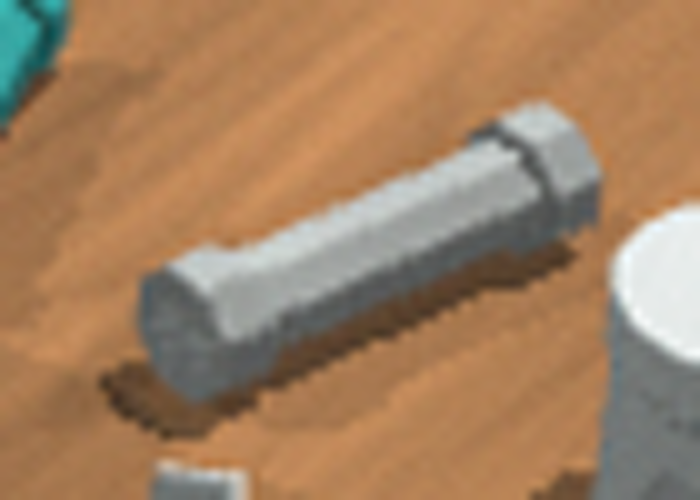

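View pics/pR.png

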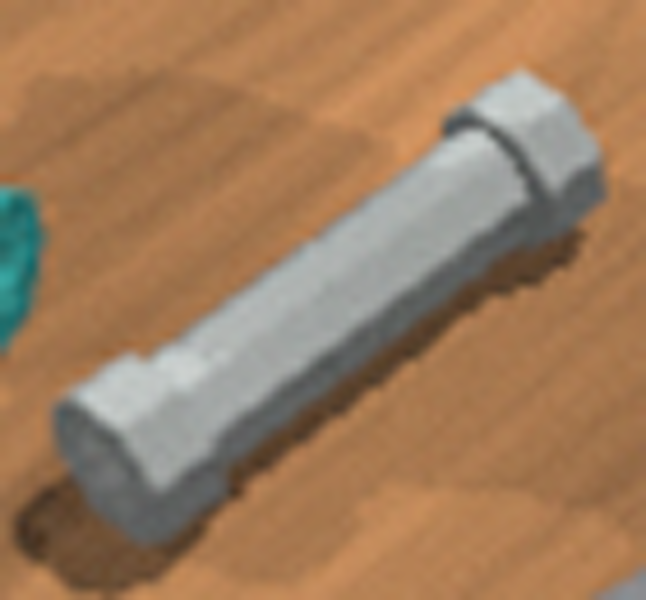

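```bash
cat > fit.py <<'E'
from h import *
from scipy.optimize import minimize
SS=4
def octp(x0,x1,af):
    R=af/2/np.cos(np.pi/8); a=np.pi/8+np.arange(8)*np.pi/4
    return np.array([[x,R*np.cos(t),R*np.sin(t)] for x in(x0,x1) for t in a])
PARTS=[octp(-.08,-.06,.044),octp(-.06,.06,.034),octp(.06,.08,.044)]
def proj(n,P):
    c=robot.get_calibration(n);K=c['mtx'];V=c['view']
    q=P@V[:3,:3].T+V[:3,3]; s=np.stack([q[:,0],-q[:,1]],1)/-q[:,2:]
    s=s*(1+c['k1']*(s**2).sum(1,keepdims=True)); return s*[K[0,0],K[1,1]]+K[:2,2]
def place(P,p):
    c,s=np.cos(p[2]),np.sin(p[2]); return np.stack([p[0]+c*P[:,0]-s*P[:,1],p[1]+s*P[:,0]+c*P[:,1],.022+P[:,2]],1)
def render(n,p,box):
    x0,y0,w,h=box; m=np.zeros((h*SS,w*SS),np.uint8)
    for P in PARTS:
        u=(proj(n,place(P,p))-[x0,y0]+.5)*SS-.5
        cv2.fillConvexPoly(m,cv2.convexHull(np.round(u*16).astype(np.int32)),1,shift=4)
    return m
def mask(im,box):
    x0,y0,w,h=box; c=cv2.resize(im[y0:y0+h,x0:x0+w],None,fx=SS,fy=SS,interpolation=cv2.INTER_CUBIC).astype(int)
    d=c[...,0]-c[...,2]  # R-B : wood strongly positive, steel ~0
    m=((d<25)&(d>-25)&(c.max(2)>70)).astype(np.uint8)
    n,l,s,_=cv2.connectedComponentsWithStats(m)
    # component nearest the box centre
    i=1+np.argmax(s[1:,4]*(1)); return (l==i).astype(np.uint8)
def fit(views,p0):
    ms=[(n,b,mask(im,b)) for n,im,b in views]
    f=lambda p:sum(np.mean(render(n,[p[0],p[1],p[2]/3],b)!=m)for n,b,m in ms)
    q=[p0[0],p0[1],p0[2]*3]
    r=minimize(f,q,method='Nelder-Mead',options=dict(initial_simplex=[q]+[np.add(q,d) for d in([.01,0,0],[0,.01,0],[0,0,.15])],xatol=1e-5,fatol=1e-7))
    p=[r.x[0],r.x[1],r.x[2]/3]
    return p,[(np.sum(render(n,p,b)&m)/np.sum(render(n,p,b)|m)).round(3) for n,b,m in ms]
E
python3 - <<'E'
from fit import *
t=robot.read_camera("top");s=robot.read_camera("scene")
for nm,bt,bs,p0 in(("L",(115,165,70,50),(275,135,60,37),(.497,.295,np.radians(75.7))),("R",(312,175,70,43),(134,228,65,60),(.479,-.306,np.radians(88.8)))):
    for v in ([("top",t,bt),("scene",s,bs)],[("top",t,bt)],[("scene",s,bs)]):
        p,i=fit(v,p0); print(nm,np.round(p[:2],4),np.degrees(p[2]).round(2),i)
# rack overlay
from h import *
p=[0.5526,-.0105,.6567]
def W(q): c,s_=np.cos(p[2]),np.sin(p[2]); return np.array([p[0]+c*q[0]-s_*q[1],p[1]+s_*q[0]+c*q[1],q[2]])
def saddlepts(yc,th,sg):
    o=[]
    for x in(.0,.172/2):
        pass
    for x,y in((sg*.086,.028),(sg*.086,-.028),(sg*.058,-.028),(sg*.058,.028)):
        z=.09-.06-.022+.016 # rel pivot
        o.append((np.cos(th)*x+np.sin(th)*z, yc+y, .06-np.sin(th)*x+np.cos(th)*z))
    return o
out=[]
for n,im,(x0,y0,w,h) in(("top",t,(180,110,130,100)),("scene",s,(200,155,130,100))):
    g=cv2.resize(im[y0:y0+h,x0:x0+w,::-1],None,fx=6,fy=6,interpolation=cv2.INTER_CUBIC)
    def L(pts,col):
        u=np.array([(world2pix(n,W(q))-[x0,y0]+.5)*6-.5 for q in pts]); cv2.polylines(g,[np.round(u*8).astype(np.int32)],True,col,1,cv2.LINE_AA,3)
    L([(a*.05,b*.1,.012) for a,b in((1,1),(1,-1),(-1,-1),(-1,1))],(0,0,255))
    for yc,th in((-.055,0.05),(.055,.15)):
        for sg in(1,-1): L(saddlepts(yc,th,sg),(255,0,0))
    cv2.imwrite(f"pics/ov_{n}.png",g)
E
```

```text
L [0.5001 0.2953] 75.7 [np.float64(0.888), np.float64(0.899)]
L [0.4983 0.2942] 75.34 [np.float64(0.92)]
L [0.5028 0.2954] 76.12 [np.float64(0.952)]
R [ 0.481 -0.305] 89.36 [np.float64(0.894), np.float64(0.885)]
R [ 0.4789 -0.3068] 89.17 [np.float64(0.96)]
R [ 0.4839 -0.3049] 89.59 [np.float64(0.964)]
```

View pics/ov_top.png

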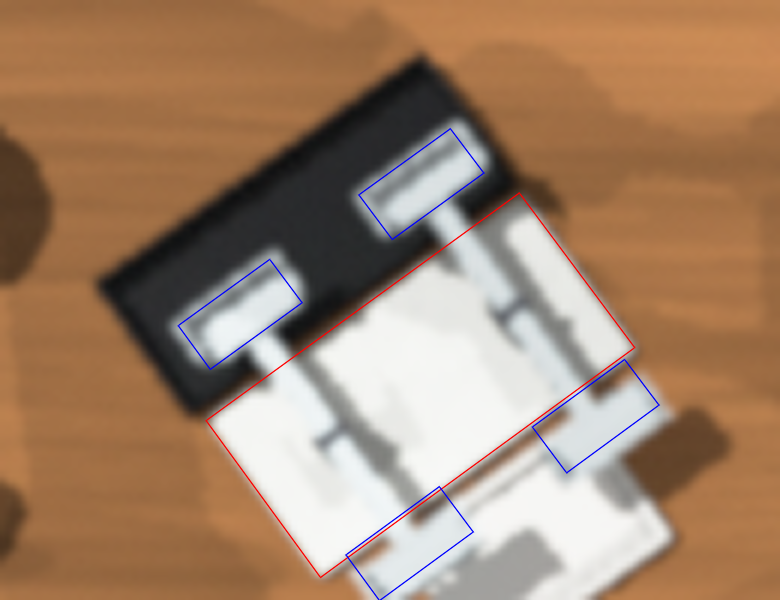

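View pics/ov_scene.png

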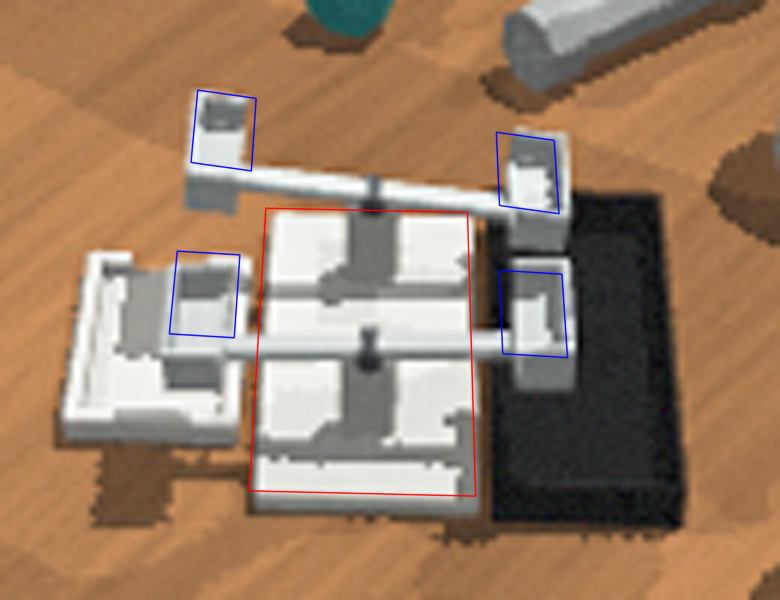

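Top and scene estimates differ by about 5 mm in x, so I'll check that bias against the gripper later. First, dabba clearance and tool yaw.

Run:
```python
from h import *
from scipy.spatial.transform import Rotation as Ro
o=robot.observe(); R=Ro.from_euler('xyz',o['tool_rot']).as_matrix(); print(R.round(3)); 
print("tool y yaw",np.degrees(np.arctan2(R[1,1],R[0,1])),"q1",np.degrees(o['qpos'][0]),"q6",np.degrees(o['qpos'][5]))
t=robot.read_camera("top"); a=cv2.resize(t[110:215,110:190,::-1],None,fx=5,fy=5,interpolation=cv2.INTER_CUBIC); 
# dabba hypotheses
im=t.copy()
hs=[]
p=(.499,.295,np.radians(75.6))
for c in((.645,.285),):pass
c=pix2world("top",(155.3,137.5),.1); print("dabba top centre if z=.1",c)
def poly(P,col):
    u=np.array([(world2pix("top",q)-[110,110]+.5)*5-.5 for q in P]); cv2.polylines(a,[np.round(u*8).astype(np.int32)],True,col,1,cv2.LINE_AA,3)
th=np.linspace(0,2*np.pi,40)
for z in(.1,0): poly([(c[0]+.048*np.cos(k),c[1]+.048*np.sin(k),z) for k in th],(0,0,255))
ax=np.array([np.cos(p[2]),np.sin(p[2])]); nn=np.array([ax[1],-ax[0]])
for off in(0,-.025):
    g=np.array(p[:2])+off*ax
    poly([tuple(g+nn*s*.095+ax*w*.0375)+(.069,) for s,w in((1,1),(1,-1),(-1,-1),(-1,1))],(255,0,0))
    d=c[:2]-g; al=abs(d@ax);an=abs(d@nn)
    print(off,"clear",np.hypot(max(al-.0375,0),max(an-.095,0))-.048)
cv2.imwrite("pics/dab.png",a)
```

```text
[[ 0.     0.221 -0.975]
 [-0.    -0.975 -0.221]
 [-1.     0.     0.   ]]
tool y yaw -77.23587845555795 q1 -85.60033049726434 q6 -8.364485044035337
dabba top centre if z=.1 [0.64256653 0.26782023 0.1       ]
0 clear 0.002815458868238016
-0.025 clear 0.002815458868238016
```

View pics/dab.png

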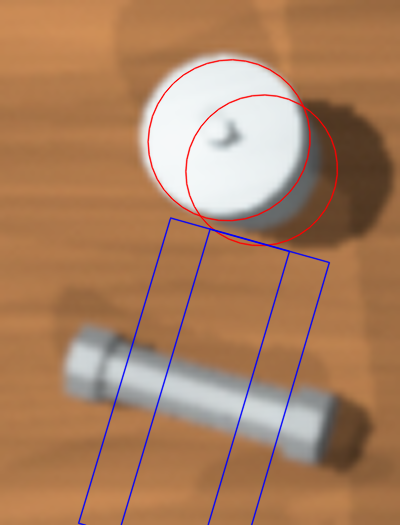

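```bash
cat > plan.py <<'E'
from h import *
import sys
from scipy.spatial.transform import Rotation as Ro
def plan(tx,ty,tz,yaw,op,n=10):
    o=robot.observe(); R=Ro.from_euler('xyz',o['tool_rot']).as_matrix(); p=o['tool_pos']
    y0=np.degrees(np.arctan2(R[1,1],R[0,1])); d=np.array([tx,ty,tz])-p
    dy=(yaw-y0+180)%360-180 if abs(yaw-y0)>270 else yaw-y0
    k=max(np.linalg.norm(d)/.048,abs(dy)/8.5); print("t",round(o['time'],2),"need rows",k.round(1),"pos",p.round(4),"yaw",y0.round(1),"q6",np.degrees(o['qpos'][5]).round(),"F",o['contact_force'].round(2),"M",o['torque'].round(3),"op",round(o['opening'],4))
    m=max(int(np.ceil(k)),1); rows=[]
    for i in range(10):
        if i<m and i<n:
            a=np.radians(y0+dy*i/m); yv=np.array([np.cos(a),np.sin(a),0]); xv=np.array([0,0,-1.]); zv=np.cross(xv,yv); s=d/m
            rows.append([round(float(s@v),4)+0 for v in(xv,yv,zv)]+[round(-dy/m,1),op])
        else: rows.append([0,0,0,0,op])
    print(rows)
if __name__=="__main__": plan(*map(float,sys.argv[1:6]))
E
python3 plan.py .481 -.305 .12 -0.6 1
```

```text
t 1.15 need rows 9.0 pos [ 0.116  -0.512   0.2009] yaw -77.2 q6 -8.0 F [-0.63 -0.4   0.89] M [-0.062  0.022  0.001] op 0.0919
[[0.0081, -0.0121, -0.0402, np.float64(-7.7), 1.0], [0.0081, -0.0067, -0.0414, np.float64(-7.7), 1.0], [0.0081, -0.0011, -0.0419, np.float64(-7.7), 1.0], [0.0081, 0.0045, -0.0417, np.float64(-7.7), 1.0], [0.0081, 0.01, -0.0407, np.float64(-7.7), 1.0], [0.0081, 0.0154, -0.039, np.float64(-7.7), 1.0], [0.0081, 0.0205, -0.0366, np.float64(-7.7), 1.0], [0.0081, 0.0252, -0.0336, np.float64(-7.7), 1.0], [0.0081, 0.0294, -0.0299, np.float64(-7.7), 1.0], [0.0081, 0.0331, -0.0257, np.float64(-7.7), 1.0]]
```

Call:
play_rows(
  moves=[
    [[0.008,-0.012,-0.04,-7.7,1],[0.008,-0.007,-0.041,-7.7,1],[0.008,-0.001,-0.042,-7.7,1],[0.008,0.005,-0.042,-7.7,1],[0.008,0.01,-0.041,-7.7,1],[0.008,0.015,-0.039,-7.7,1],[0.008,0.02,-0.037,-7.7,1],[0.008,0.025,-0.034,-7.7,1],[0.008,0.029,-0.03,-7.7,1],[0.008,0.033,-0.026,-7.7,1]],
  ],
  grip_force=50,
)

```text
time: 2.15
tool_pos: [0.4851, -0.2932, 0.1188]
tool_rot: [0.162, 1.563, -1.371]
contact_force: [0.2, -0.7, -0.3]
opening: 0.0918
```

```bash
python3 plan.py .481 -.305 .10 -0.6 1
```

```text
t 2.15 need rows 0.5 pos [ 0.4851 -0.2932  0.1188] yaw 2.2 q6 -41.0 F [ 0.23 -0.71 -0.35] M [ 0.006 -0.147  0.059] op 0.0918
[[0.0188, -0.0045, 0.0116, np.float64(2.8), 1.0], [0, 0, 0, 0, 1.0], [0, 0, 0, 0, 1.0], [0, 0, 0, 0, 1.0], [0, 0, 0, 0, 1.0], [0, 0, 0, 0, 1.0], [0, 0, 0, 0, 1.0], [0, 0, 0, 0, 1.0], [0, 0, 0, 0, 1.0], [0, 0, 0, 0, 1.0]]
```

Call:
play_rows(
  moves=[
    [[0.015,-0.004,0.011,2.8,1],[0.02,0,0,0,1],[0.01,0,0,0,1],[0,0,0,0,1],[0,0,0,0,1],[0,0,0,0,1],[0,0,0,0,1],[0,0,0,0,1],[0,0,0,0,1],[0,0,0,0,1]],
  ],
)

```text
time: 3.15
tool_pos: [0.4875, -0.3019, 0.0748]
tool_rot: [0.573, 1.559, -0.998]
contact_force: [-0.3, -0.1, 0.8]
opening: 0.0921
```

```bash
python3 - <<'E'
from h import *
from scipy.spatial.transform import Rotation as Ro
o=robot.observe();R=Ro.from_euler('xyz',o['tool_rot']).as_matrix();p=o['tool_pos'];print(p,R.round(3).tolist(),o['opening'])
out=[]
for n in("top","scene"):
    im=robot.read_camera(n); c=world2pix(n,p).astype(int); x0,y0=c-[33,25]
    g=cv2.resize(im[y0:y0+50,x0:x0+66,::-1],None,fx=9,fy=9,interpolation=cv2.INTER_CUBIC)
    for sg in(1,-1):
        for zz in(-.0095,.0095):
            for yy in (.046,.065):
                u=(world2pix(n,p+R@[0,sg*yy,zz])-[x0,y0]+.5)*9-.5; cv2.circle(g,tuple(int(v) for v in u),3,(0,0,255),-1)
    out.append(g)
    cv2.imwrite(f"pics/hov_{n}.png",g)
E
python3 plan.py .481 -.305 .06 -0.6 1
```

```text
[ 0.48751769 -0.30191458  0.07478067] [[0.007, 1.0, -0.001], [-0.01, -0.001, -1.0], [-1.0, 0.007, 0.01]] 0.09206524820798025
t 3.25 need rows 0.3 pos [ 0.4875 -0.3019  0.0747] yaw -0.0 q6 -39.0 F [-0.13  0.47 -0.58] M [-0.037 -0.102  0.033] op 0.0918
[[0.0147, -0.0065, 0.0031, np.float64(0.6), 1.0], [0, 0, 0, 0, 1.0], [0, 0, 0, 0, 1.0], [0, 0, 0, 0, 1.0], [0, 0, 0, 0, 1.0], [0, 0, 0, 0, 1.0], [0, 0, 0, 0, 1.0], [0, 0, 0, 0, 1.0], [0, 0, 0, 0, 1.0], [0, 0, 0, 0, 1.0]]
```

View pics/hov_top.png

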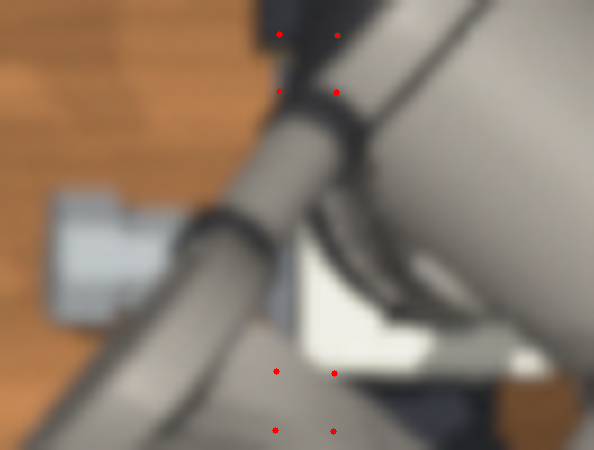

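View pics/hov_scene.png

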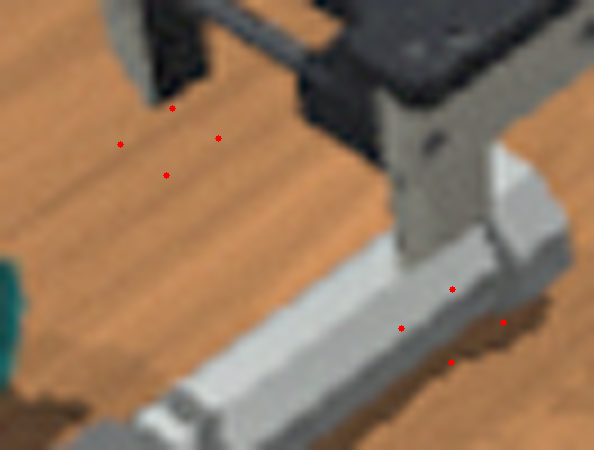

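Run:
```python
from h import *
from scipy.spatial.transform import Rotation as Ro
o=robot.observe();R=Ro.from_euler('xyz',o['tool_rot']).as_matrix();p=o['tool_pos'];print(p)
for n in("top","scene"):
    im=robot.read_camera(n); c=world2pix(n,p).astype(int); x0,y0=c-[50,50]
    g=cv2.resize(im[y0:y0+75,x0:x0+100,::-1],None,fx=8,fy=8,interpolation=cv2.INTER_CUBIC)
    P=lambda q:tuple(int(v) for v in (world2pix(n,p+R@np.array(q,float))-[x0,y0]+.5)*8-.5)
    for sg in(1,-1):
        for zz in(-.0095,.0095):
            for yy in(.046,.065):
                cv2.line(g,P((0,sg*yy,zz)),P((-.06,sg*yy,zz)),(0,0,255) if sg>0 else (255,0,0),1,cv2.LINE_AA)
    b=[(-.066,a*.095,b*.0375) for a,b in((1,1),(1,-1),(-1,-1),(-1,1))]
    for i in range(4): cv2.line(g,P(b[i]),P(b[(i+1)%4]),(0,255,0),1,cv2.LINE_AA)
    cv2.imwrite(f"pics/hv2_{n}.png",g)
```

```text
[ 0.48753245 -0.30187714  0.07467585]
```

View pics/hv2_scene.png

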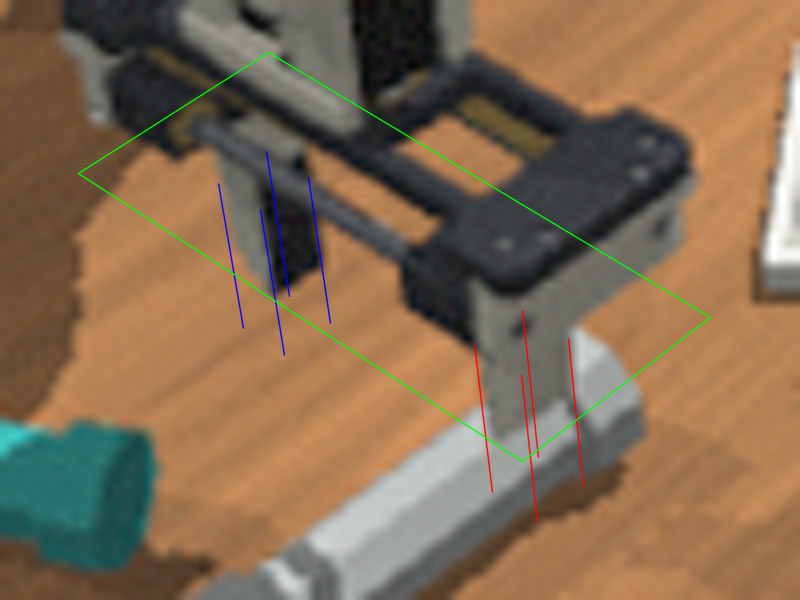

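View pics/hv2_top.png

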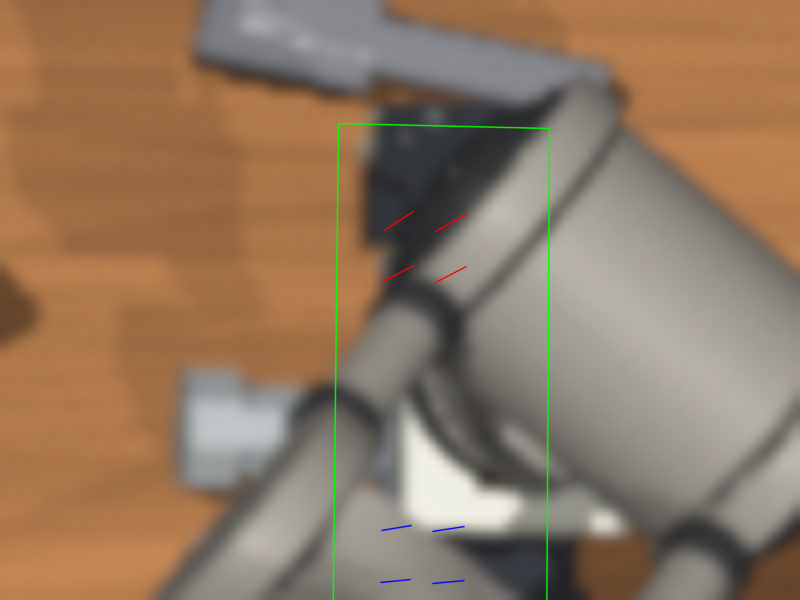

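Call:
play_rows(
  moves=[
    [[0.02,-0.006,0.003,0.3,1],[0.02,0,0,0.3,1],[0.01,0,0,0,1],[0,0,0,0,1],[0,0,0,0,1],[0,0,0,0,1],[0,0,0,0,1],[0,0,0,0,1],[0,0,0,0,1],[0,0,0,0,1]],
  ],
)

```text
time: 4.35
tool_pos: [0.484, -0.3067, 0.0267]
tool_rot: [0.687, 1.553, -0.894]
contact_force: [-0.0, -0.3, -0.1]
opening: 0.0919
```

```bash
cat > ov.py <<'E'
from h import *
import sys
from scipy.spatial.transform import Rotation as Ro
o=robot.observe();R=Ro.from_euler('xyz',o['tool_rot']).as_matrix();p=o['tool_pos'];print(p.round(4),R.round(3).tolist(),o['time'],o['opening'])
for n in sys.argv[2:]:
    im=robot.read_camera(n); c=world2pix(n,p).astype(int); x0,y0=np.maximum(c-[50,45],0)
    g=cv2.resize(im[y0:y0+75,x0:x0+100,::-1],None,fx=8,fy=8,interpolation=cv2.INTER_CUBIC)
    h=o['opening']/2
    P=lambda q:tuple(int(v) for v in (world2pix(n,p+R@np.array(q,float))-[x0,y0]+.5)*8-.5)
    for sg in(1,-1):
        for zz in(-.0095,.0095):
                cv2.line(g,P((0,sg*h,zz)),P((-.038,sg*h,zz)),(0,0,255) if sg>0 else (255,0,0),1,cv2.LINE_AA)
    cv2.imwrite(f"pics/{sys.argv[1]}_{n}.png",g)
E
python3 ov.py d1 scene
```

```text
[ 0.484  -0.3067  0.0267] [[0.011, 1.0, -0.01], [-0.014, -0.01, -1.0], [-1.0, 0.011, 0.014]] 4.35 0.09194147057465724
```

View pics/d1_scene.png

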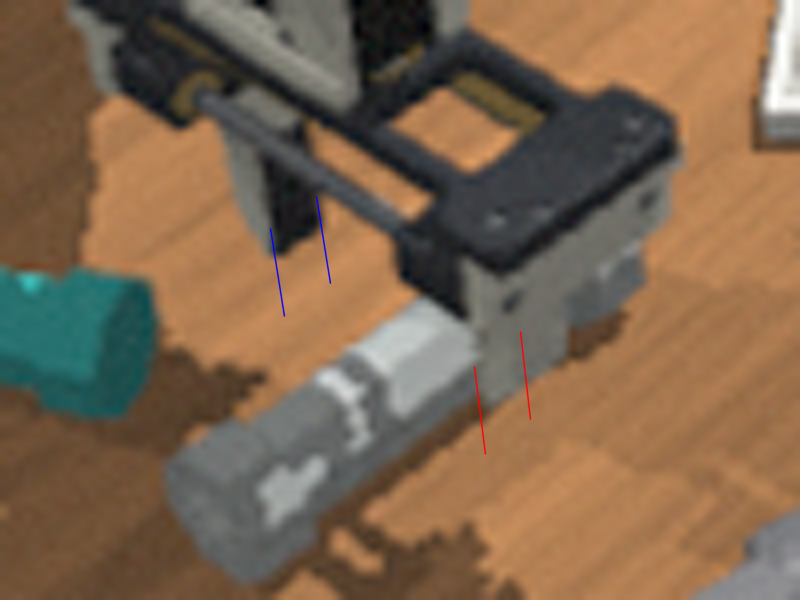

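Call:
play_rows(
  moves=[
    [[0.01,-0.003,0,0,1],[0.008,0,0,0,1],[0.002,0,0,0,1],[0,0,0,0,1],[0,0,0,0,1],[0,0,0,0,1],[0,0,0,0,1],[0,0,0,0,1],[0,0,0,0,1],[0,0,0,0,1]],
  ],
)

```text
time: 5.4
tool_pos: [0.4809, -0.3069, 0.0046]
tool_rot: [0.682, 1.553, -0.898]
contact_force: [0.6, 0.2, -0.2]
opening: 0.0914
```

```bash
python3 ov.py d2 scene
```

```text
[ 0.4809 -0.3069  0.0046] [[0.011, 1.0, -0.01], [-0.014, -0.01, -1.0], [-1.0, 0.011, 0.014]] 5.4 0.091448843446313
```

View pics/d2_scene.png

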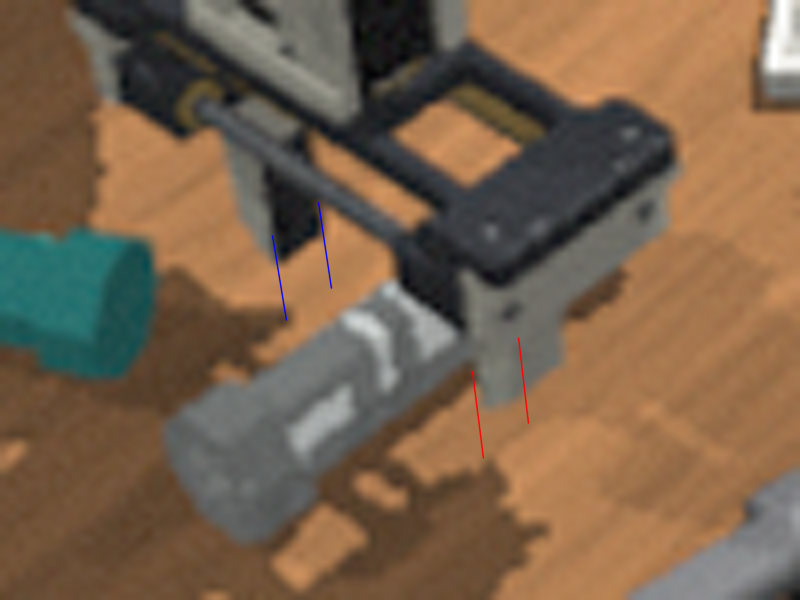

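Call:
play_rows(
  moves=[
    [[0,0,0,0,-1],[0,0,0,0,-1],[0,0,0,0,-1],[0,0,0,0,-1],[0,0,0,0,-1],[0,0,0,0,-1],[0,0,0,0,-1],[0,0,0,0,-1],[0,0,0,0,-1],[0,0,0,0,-1]],
  ],
  grip_force=50,
)

```text
time: 6.45
tool_pos: [0.4821, -0.3075, 0.0077]
tool_rot: [0.733, 1.55, -0.848]
contact_force: [-5.1, 3.5, 17.9]
opening: 0.0215
```

```bash
python3 ov.py d3 scene; python3 plan.py .481 -.305 .02 -0.6 -1
```

```text
[ 0.4821 -0.3075  0.0077] [[0.014, 1.0, -0.01], [-0.016, -0.01, -1.0], [-1.0, 0.014, 0.015]] 6.45 0.021510004944193143
t 6.5 need rows 0.3 pos [ 0.482  -0.3075  0.0081] yaw -0.6 q6 -39.0 F [-5.57  3.64 19.07] M [ 0.533  0.866 -0.029] op 0.0204
[[-0.0119, -0.0011, -0.0025, np.float64(0.0), -1.0], [0, 0, 0, 0, -1.0], [0, 0, 0, 0, -1.0], [0, 0, 0, 0, -1.0], [0, 0, 0, 0, -1.0], [0, 0, 0, 0, -1.0], [0, 0, 0, 0, -1.0], [0, 0, 0, 0, -1.0], [0, 0, 0, 0, -1.0], [0, 0, 0, 0, -1.0]]
```

View pics/d3_scene.png

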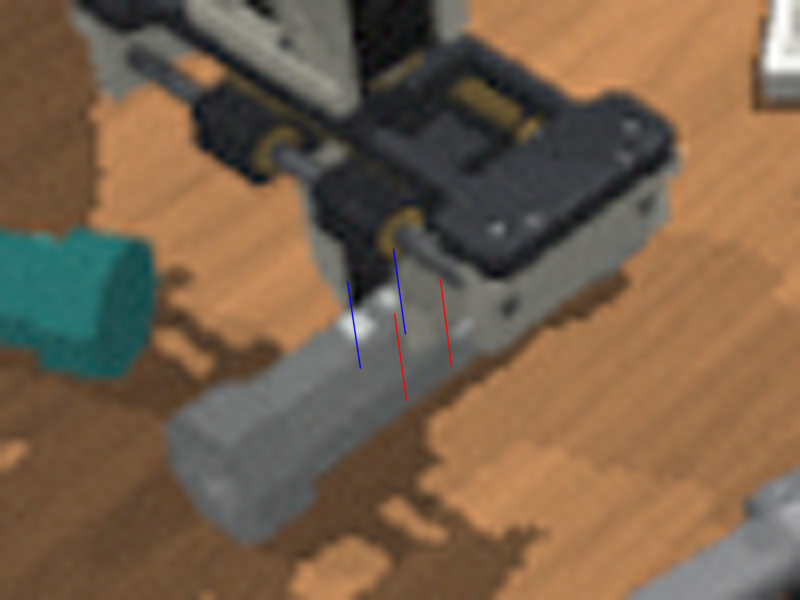

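The fingers closed over the top of the handle: opening 20 mm with an upward force. Both the picture and the contact say the fingertips are really about 24 mm higher than the reported TCP. I'll reopen and probe downward in small steps.

Call:
play_rows(
  moves=[
    [[0,0,0,0,1],[0,0,0,0,1],[0,0,0,0,1],[0,0,0,0,1],[0,0,0,0,1],[0,0,0,0,1],[0.005,0,0,0,1],[0.005,0,0,0,1],[0,0,0,0,1],[0,0,0,0,1]],
  ],
)

```text
time: 7.5
tool_pos: [0.4817, -0.3075, -0.003]
tool_rot: [0.71, 1.551, -0.87]
contact_force: [-0.1, -0.1, 0.7]
opening: 0.0911
```

```bash
python3 ov.py d4 scene; python3 plan.py .481 -.305 -.01 -0.6 1
```

```text
[ 0.4817 -0.3075 -0.003 ] [[0.013, 1.0, -0.01], [-0.015, -0.01, -1.0], [-1.0, 0.013, 0.015]] 7.5 0.09107187459153121
t 7.55 need rows 0.2 pos [ 0.4817 -0.3074 -0.003 ] yaw -0.6 q6 -39.0 F [-0.38 -0.46 -0.12] M [-0.039 -0.1    0.034] op 0.0915
[[0.007, -0.0007, -0.0024, np.float64(0.0), 1.0], [0, 0, 0, 0, 1.0], [0, 0, 0, 0, 1.0], [0, 0, 0, 0, 1.0], [0, 0, 0, 0, 1.0], [0, 0, 0, 0, 1.0], [0, 0, 0, 0, 1.0], [0, 0, 0, 0, 1.0], [0, 0, 0, 0, 1.0], [0, 0, 0, 0, 1.0]]
```

View pics/d4_scene.png

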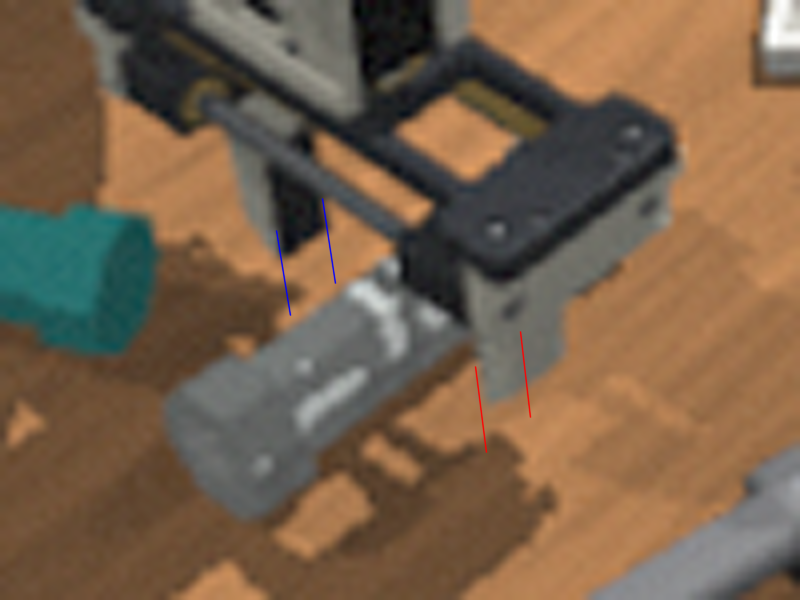

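Call:
play_rows(
  moves=[
    [[0.003,-0.0005,0,0,1],[0.003,0,0,0,1],[0.003,0,0,0,1],[0.003,0,0,0,1],[0.002,0,0,0,1],[0,0,0,0,1],[0,0,0,0,-1],[0,0,0,0,-1],[0,0,0,0,-1],[0,0,0,0,-1]],
  ],
  grip_force=40,
)

```text
time: 8.55
tool_pos: [0.4816, -0.3078, -0.0179]
tool_rot: [0.715, 1.55, -0.866]
contact_force: [-0.8, -1.0, -0.9]
opening: 0.0644
```

```bash
python3 ov.py d5 scene; python3 plan.py .481 -.305 -.01 -0.6 1
```

```text
[ 0.4816 -0.3078 -0.0179] [[0.013, 1.0, -0.01], [-0.016, -0.01, -1.0], [-1.0, 0.013, 0.015]] 8.55 0.06437007945378391
t 8.6 need rows 0.2 pos [ 0.4816 -0.3078 -0.0179] yaw -0.6 q6 -39.0 F [ 0.31 -1.02  0.41] M [-0.026 -0.079 -0.036] op 0.0605
[[-0.0079, -0.0006, -0.0028, np.float64(0.0), 1.0], [0, 0, 0, 0, 1.0], [0, 0, 0, 0, 1.0], [0, 0, 0, 0, 1.0], [0, 0, 0, 0, 1.0], [0, 0, 0, 0, 1.0], [0, 0, 0, 0, 1.0], [0, 0, 0, 0, 1.0], [0, 0, 0, 0, 1.0], [0, 0, 0, 0, 1.0]]
```

View pics/d5_scene.png

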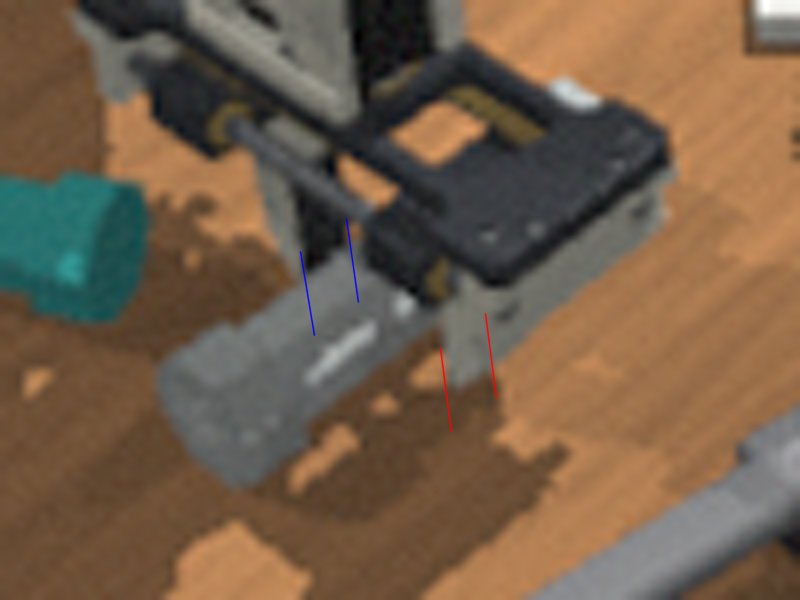

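Call:
play_rows(
  moves=[
    [[0,0,0,0,-1],[0,0,0,0,-1],[0,0,0,0,-1],[0,0,0,0,-1],[0,0,0,0,-1],[0,0,0,0,-1],[0,0,0,0,-1],[0,0,0,0,-1],[0,0,0,0,-1],[0,0,0,0,-1]],
  ],
  grip_force=40,
)

```text
time: 9.6
tool_pos: [0.4818, -0.3079, -0.0177]
tool_rot: [0.721, 1.55, -0.86]
contact_force: [0.8, 0.7, -0.5]
opening: 0.0334
```

```bash
python3 ov.py d6 scene; python3 plan.py .481 -.305 -.01 -0.6 1
```

```text
[ 0.4818 -0.3079 -0.0177] [[0.014, 1.0, -0.01], [-0.016, -0.01, -1.0], [-1.0, 0.014, 0.016]] 9.6 0.03338288998247003
t 9.65 need rows 0.2 pos [ 0.4818 -0.3079 -0.0177] yaw -0.6 q6 -39.0 F [ 0.57 -0.6  -0.25] M [-0.015 -0.132  0.024] op 0.0336
[[-0.0077, -0.0008, -0.0029, np.float64(0.0), 1.0], [0, 0, 0, 0, 1.0], [0, 0, 0, 0, 1.0], [0, 0, 0, 0, 1.0], [0, 0, 0, 0, 1.0], [0, 0, 0, 0, 1.0], [0, 0, 0, 0, 1.0], [0, 0, 0, 0, 1.0], [0, 0, 0, 0, 1.0], [0, 0, 0, 0, 1.0]]
```

View pics/d6_scene.png

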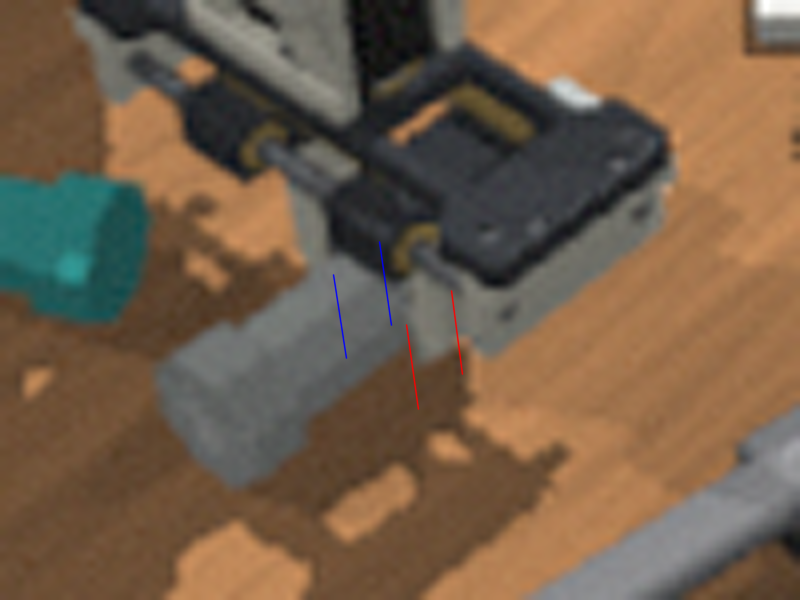

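Call:
play_rows(
  moves=[
    [[-0.005,0,0,0,-1],[-0.01,0,0,0,-1],[-0.015,0,0,0,-1],[-0.015,0,0,0,-1],[-0.015,0,0,0,-1],[0,0,0,0,-1],[0,0,0,0,-1],[0,0,0,0,-1],[0,0,0,0,-1],[0,0,0,0,-1]],
  ],
  grip_force=40,
)

```text
time: 10.65
tool_pos: [0.4772, -0.3042, 0.042]
tool_rot: [0.5, 1.56, -1.081]
contact_force: [-0.3, 0.1, -5.1]
opening: 0.0335
```

```bash
python3 ov.py d7 scene top; python3 plan.py .481 -.305 -.01 -0.6 1
```

```text
[ 0.4772 -0.3042  0.042 ] [[0.005, 1.0, -0.01], [-0.009, -0.01, -1.0], [-1.0, 0.005, 0.009]] 10.65 0.03353399072867302
t 10.75 need rows 1.1 pos [ 0.4772 -0.3042  0.0421] yaw -0.6 q6 -39.0 F [-0.23  0.25 -4.97] M [-0.174 -0.113 -0.029] op 0.0337
[[0.026, 0.0019, 0.0004, np.float64(0.0), 1.0], [0.026, 0.0019, 0.0004, np.float64(0.0), 1.0], [0, 0, 0, 0, 1.0], [0, 0, 0, 0, 1.0], [0, 0, 0, 0, 1.0], [0, 0, 0, 0, 1.0], [0, 0, 0, 0, 1.0], [0, 0, 0, 0, 1.0], [0, 0, 0, 0, 1.0], [0, 0, 0, 0, 1.0]]
```

View pics/d7_scene.png

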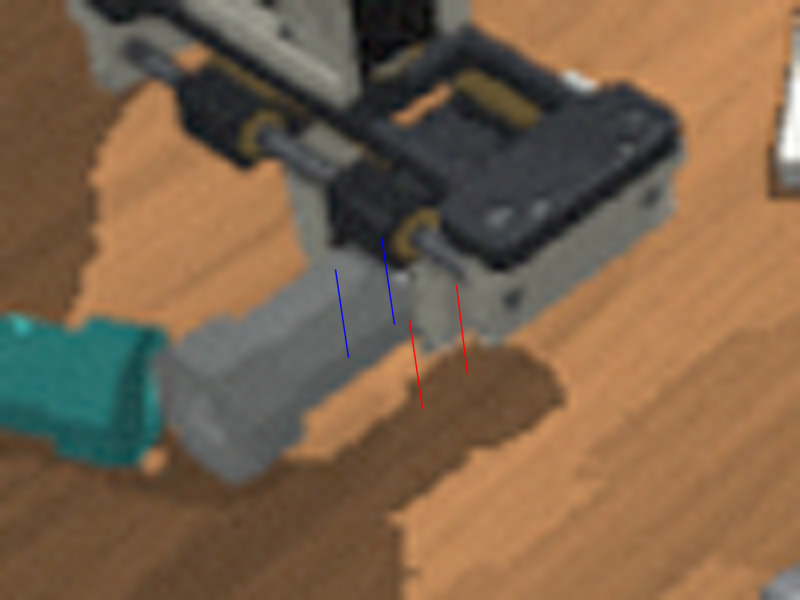

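View pics/d7_top.png

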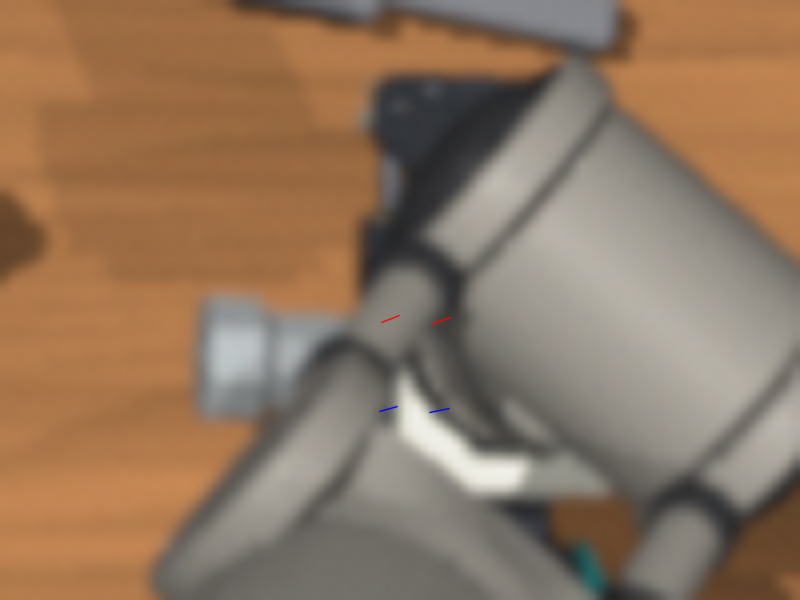

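```bash
python3 - <<'E'
from h import *
p=robot.observe()['tool_pos']
c=world2pix("top",p).astype(int)-[50,45]
for u,z in(((200,360),.104),((200,360),.082)): print(pix2world("top",c+(np.array(u)+.5)/8-.5,z)-p)
c=world2pix("scene",p).astype(int)-[50,45]
for u,z in(((222,400),.082),): print(pix2world("scene",c+(np.array(u)+.5)/8-.5,z)-p)
E
python3 plan.py .586 -.054 .14 -52.4 -1
```

```text
[-0.00303142  0.08617009  0.0619372 ]
[-0.00156345  0.08319533  0.0399372 ]
[-1.72642274e-05 -6.81025139e-02  3.99371987e-02]
t 10.75 need rows 6.1 pos [ 0.4772 -0.3042  0.0421] yaw -0.6 q6 -39.0 F [-0.23  0.25 -4.97] M [-0.174 -0.113 -0.029] op 0.0337
[[-0.014, 0.0152, -0.0359, np.float64(7.4), -1.0], [-0.014, 0.0104, -0.0375, np.float64(7.4), -1.0], [-0.014, 0.0055, -0.0386, np.float64(7.4), -1.0], [-0.014, 0.0005, -0.039, np.float64(7.4), -1.0], [-0.014, -0.0045, -0.0387, np.float64(7.4), -1.0], [-0.014, -0.0095, -0.0378, np.float64(7.4), -1.0], [-0.014, -0.0143, -0.0363, np.float64(7.4), -1.0], [0, 0, 0, 0, -1.0], [0, 0, 0, 0, -1.0], [0, 0, 0, 0, -1.0]]
```

Force −5 N and a moment change of about −0.14 N·m about world x put the heavy end of the right pestle at +y. A −52° turn puts it towards the tray. Carrying it over cradle1.

Call:
play_rows(
  moves=[
    [[-0.03,0.012,-0.02,3,-1],[-0.03,0.013,-0.028,7,-1],[-0.03,0.01,-0.037,7.5,-1],[-0.01,0.005,-0.039,7.5,-1],[0,0.001,-0.039,7.5,-1],[0,-0.005,-0.039,7.5,-1],[0,-0.01,-0.038,7.5,-1],[0,-0.01,-0.02,4,-1],[0,0,0,0,-1],[0,0,0,0,-1]],
  ],
  grip_force=40,
)

```text
time: 11.75
tool_pos: [0.6035, -0.0519, 0.1411]
tool_rot: [0.924, 1.565, -1.595]
contact_force: [-0.2, 0.3, -5.1]
opening: 0.0342
```

```bash
python3 plan.py .583 -.056 .10 -52.4 -1
```

```text
t 11.75 need rows 1.0 pos [ 0.6035 -0.0519  0.1411] yaw -54.3 q6 42.0 F [-0.18  0.35 -5.14] M [-0.094  0.086 -0.051] op 0.0342
[[0.0411, -0.0086, 0.019, np.float64(-1.9), -1.0], [0, 0, 0, 0, -1.0], [0, 0, 0, 0, -1.0], [0, 0, 0, 0, -1.0], [0, 0, 0, 0, -1.0], [0, 0, 0, 0, -1.0], [0, 0, 0, 0, -1.0], [0, 0, 0, 0, -1.0], [0, 0, 0, 0, -1.0], [0, 0, 0, 0, -1.0]]
```

Call:
play_rows(
  moves=[
    [[0.015,-0.004,0.01,-1,-1],[0.02,-0.004,0.009,-0.9,-1],[0.01,0,0,0,-1],[0,0,0,0,-1],[0,0,0,0,-1],[0,0,0,0,-1],[0,0,0,0,-1],[0,0,0,0,-1],[0,0,0,0,-1],[0,0,0,0,-1]],
  ],
  grip_force=40,
)

```text
time: 12.75
tool_pos: [0.5847, -0.0619, 0.0978]
tool_rot: [1.467, 1.562, -1.019]
contact_force: [-1.4, 0.1, -5.3]
opening: 0.0334
```

```bash
python3 plan.py .583 -.056 .07 -52.4 -1; python3 ov.py e1 top scene
```

```text
t 12.75 need rows 0.6 pos [ 0.5847 -0.0619  0.0978] yaw -52.4 q6 39.0 F [-1.44  0.07 -5.3 ] M [-0.091  0.122  0.01 ] op 0.0334
[[0.0278, -0.0057, -0.0023, np.float64(-0.0), -1.0], [0, 0, 0, 0, -1.0], [0, 0, 0, 0, -1.0], [0, 0, 0, 0, -1.0], [0, 0, 0, 0, -1.0], [0, 0, 0, 0, -1.0], [0, 0, 0, 0, -1.0], [0, 0, 0, 0, -1.0], [0, 0, 0, 0, -1.0], [0, 0, 0, 0, -1.0]]
[ 0.5847 -0.0619  0.0978] [[0.005, 0.609, -0.793], [-0.008, -0.793, -0.609], [-1.0, 0.009, 0.001]] 12.75 0.03335499319542191
```

View pics/e1_scene.png

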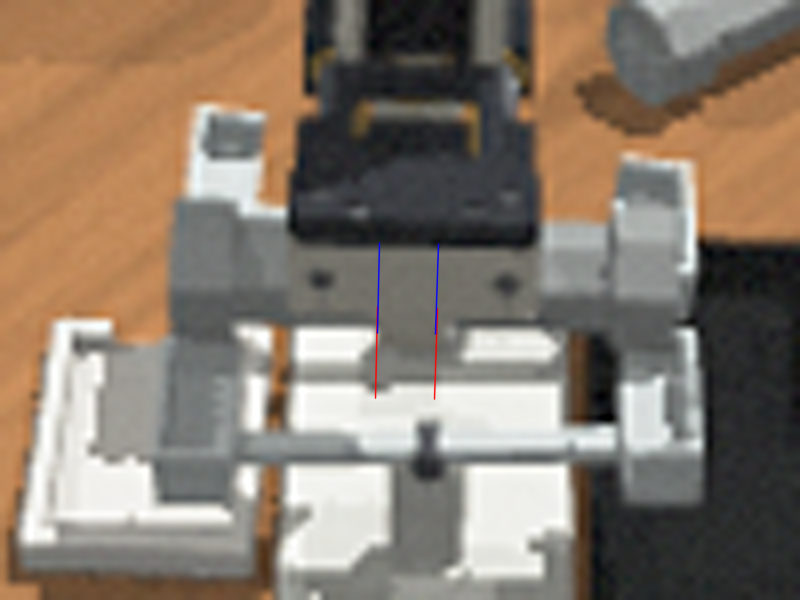

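View pics/e1_top.png

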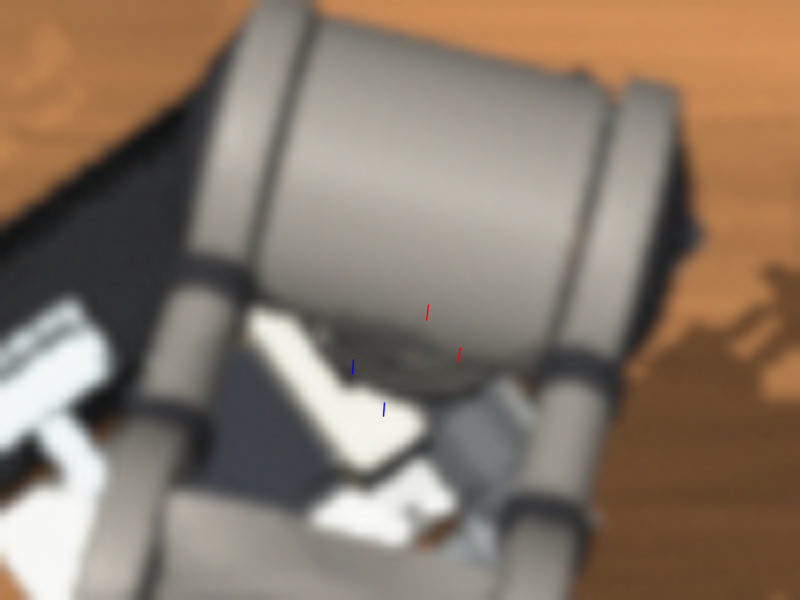

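Run:
```python
from fit import *
from scipy.spatial.transform import Rotation as Ro
o=robot.observe();p=o['tool_pos'];x0,y0=np.maximum(world2pix("scene",p).astype(int)-[50,45],0)
u=np.radians(37.6)
def pl(P,c,a): return np.stack([c[0]+np.cos(a)*P[:,0]-np.sin(a)*P[:,1],c[1]+np.sin(a)*P[:,0]+np.cos(a)*P[:,1],c[2]+P[:,2]],1)
im=robot.read_camera("scene")
g=cv2.resize(im[y0:y0+75,x0:x0+100,::-1],None,fx=8,fy=8,interpolation=cv2.INTER_CUBIC)
def draw(P,c,col):
    q=(proj("scene",pl(P,c,u))-[x0,y0]+.5)*8-.5; h=cv2.convexHull(q.astype(np.float32)); cv2.polylines(g,[np.round(h*8).astype(np.int32)],True,col,1,cv2.LINE_AA,3); return q
for s in(0,.004,.008):
    c=p+[s*np.cos(u),s*np.sin(u),.040]
    a=[draw(P,c,(0,0,255)) if s==.004 else (proj("scene",pl(P,c,u))-[x0,y0]+.5)*8-.5 for P in PARTS]
    A=np.concatenate(a); print(s,A.min(0),A.max(0))
# cradle1 outer extents at level: box walls
for sg in(1,-1):
    P=np.array([[sg*x,y,z] for x in(.058,.088) for y in(-.03,.03) for z in(-.022,-.006)])
    print(draw(P,(.5862,-.0540,.09),(255,0,0))[:,0].round())
cv2.imwrite("pics/e2.png",g)
```

```text
0 [152.83517134 193.68476405] [663.83078491 347.16462629]
0.004 [165.54119389 193.94018853] [676.62452862 347.43509507]
0.008 [178.24946206 194.19563425] [689.42155074 347.70569843]
[601. 603. 596. 598. 693. 696. 685. 688.]
[244. 244. 252. 252. 152. 151. 164. 163.]
```

View pics/e2.png

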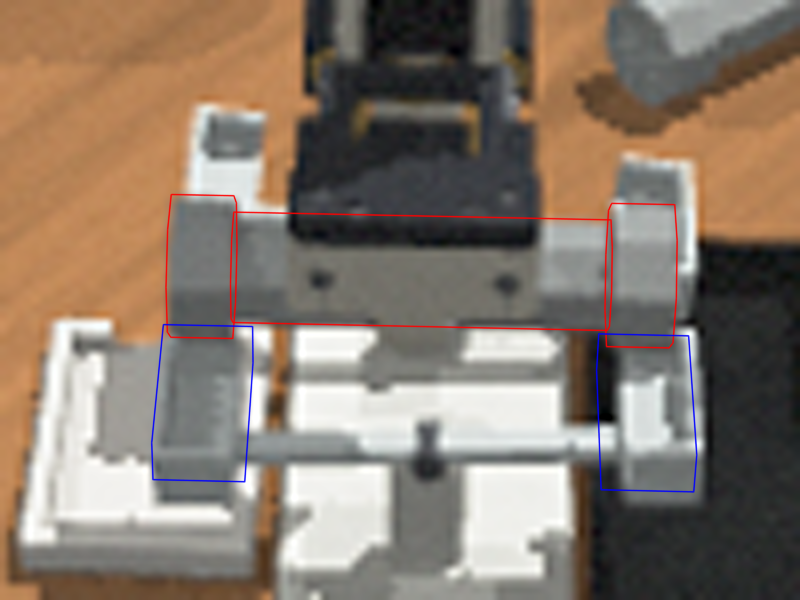

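Call:
play_rows(
  moves=[
    [[0.01,-0.0055,-0.003,0,-1],[0.01,0,0,0,-1],[0.008,0,0,0,-1],[0.004,0,0,0,-1],[0,0,0,0,-1],[0,0,0,0,-1],[0,0,0,0,-1],[0,0,0,0,-1],[0,0,0,0,-1],[0,0,0,0,-1]],
  ],
  grip_force=40,
)

```text
time: 13.9
tool_pos: [0.5834, -0.0553, 0.0622]
tool_rot: [1.368, 1.563, -1.118]
contact_force: [0.8, -0.8, -4.4]
opening: 0.0338
```

```bash
python3 plan.py .5828 -.0559 .052 -52.4 -1
cat > e.py <<'E'
from fit import *
import sys
# usage: e.py name s up yawdeg
nm,s,up,u=sys.argv[1],float(sys.argv[2]),float(sys.argv[3]),np.radians(float(sys.argv[4]))
o=robot.observe();p=o['tool_pos'];x0,y0=np.maximum(world2pix("scene",p).astype(int)-[50,45],0)
def pl(P,c,a): return np.stack([c[0]+np.cos(a)*P[:,0]-np.sin(a)*P[:,1],c[1]+np.sin(a)*P[:,0]+np.cos(a)*P[:,1],c[2]+P[:,2]],1)
im=robot.read_camera("scene")
g=cv2.resize(im[y0:y0+75,x0:x0+100,::-1],None,fx=8,fy=8,interpolation=cv2.INTER_CUBIC)
def draw(P,c,col,a=u):
    q=(proj("scene",pl(P,c,a))-[x0,y0]+.5)*8-.5; h=cv2.convexHull(q.astype(np.float32)); cv2.polylines(g,[np.round(h*8).astype(np.int32)],True,col,1,cv2.LINE_AA,3)
for P in PARTS: draw(P,p+[s*np.cos(u),s*np.sin(u),up],(0,0,255))
cv2.imwrite(f"pics/{nm}.png",g)
E
python3 e.py e3 .0045 .040 37.6
```

```text
t 13.9 need rows 0.2 pos [ 0.5834 -0.0553  0.0622] yaw -52.4 q6 40.0 F [ 0.8  -0.79 -4.43] M [-0.071  0.098 -0.02 ] op 0.0338
[[0.0102, 0.0001, 0.0008, np.float64(-0.0), -1.0], [0, 0, 0, 0, -1.0], [0, 0, 0, 0, -1.0], [0, 0, 0, 0, -1.0], [0, 0, 0, 0, -1.0], [0, 0, 0, 0, -1.0], [0, 0, 0, 0, -1.0], [0, 0, 0, 0, -1.0], [0, 0, 0, 0, -1.0], [0, 0, 0, 0, -1.0]]
```

View pics/e3.png

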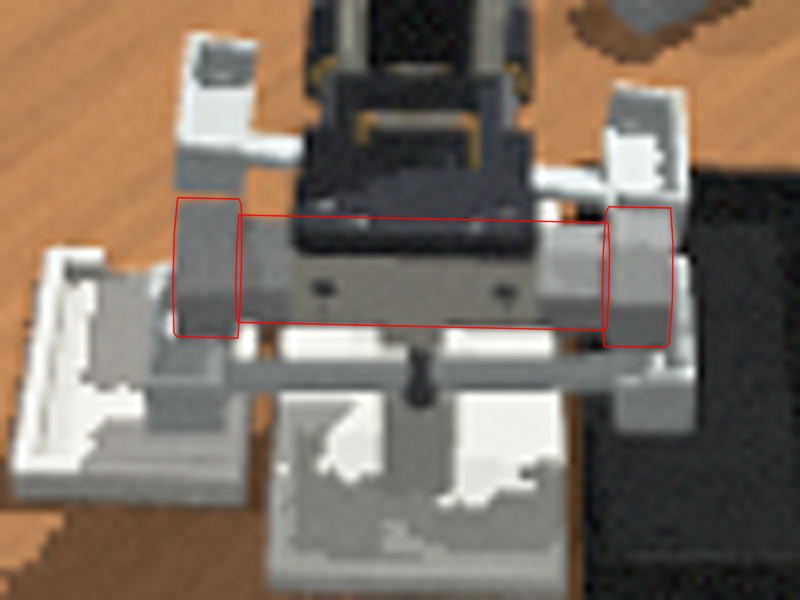

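Call:
play_rows(
  moves=[
    [[0.004,0,0,0,-1],[0.003,0,0,0,-1],[0.002,0,0,0,-1],[0.002,0,0,0,-1],[0,0,0,0,-1],[0,0,0,0,-1],[0,0,0,0,-1],[0,0,0,0,-1],[0,0,0,0,-1],[0,0,0,0,-1]],
  ],
  grip_force=40,
)

```text
time: 14.95
tool_pos: [0.5837, -0.0554, 0.0504]
tool_rot: [1.416, 1.562, -1.07]
contact_force: [-0.1, 0.4, -4.8]
opening: 0.0336
```

```bash
python3 plan.py .5828 -.0559 .050 -52.4 -1; python3 e.py e4 .0045 .040 37.6
```

```text
t 14.95 need rows 0.0 pos [ 0.5837 -0.0554  0.0504] yaw -52.4 q6 40.0 F [-0.13  0.44 -4.78] M [-0.113  0.086 -0.011] op 0.0336
[[0.0004, -0.0001, 0.001, np.float64(-0.0), -1.0], [0, 0, 0, 0, -1.0], [0, 0, 0, 0, -1.0], [0, 0, 0, 0, -1.0], [0, 0, 0, 0, -1.0], [0, 0, 0, 0, -1.0], [0, 0, 0, 0, -1.0], [0, 0, 0, 0, -1.0], [0, 0, 0, 0, -1.0], [0, 0, 0, 0, -1.0]]
```

View pics/e4.png

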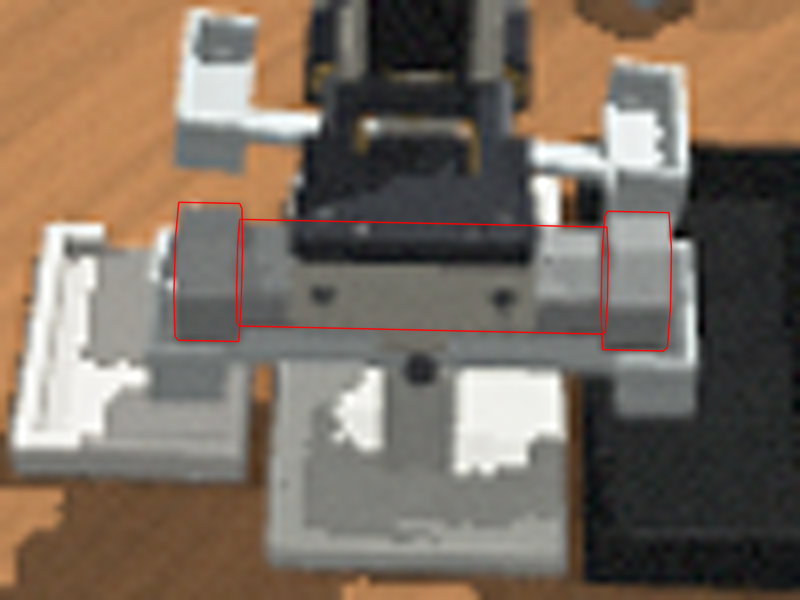

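Call:
play_rows(
  moves=[
    [[0.001,0,0,0,-1],[0.001,0,0,0,-1],[0.001,0,0,0,-1],[0,0,0,0,-1],[0,0,0,0,-1],[0,0,0,0,-1],[0,0,0,0,-1],[0,0,0,0,-1],[0,0,0,0,-1],[0,0,0,0,-1]],
  ],
  grip_force=40,
)

```text
time: 16.0
tool_pos: [0.584, -0.0555, 0.0502]
tool_rot: [1.569, 1.561, -0.917]
contact_force: [-1.3, 0.7, -0.9]
opening: 0.0339
```

```bash
python3 plan.py .5828 -.0559 .050 -52.4 -1
```

```text
t 16.0 need rows 0.0 pos [ 0.584  -0.0555  0.0502] yaw -52.4 q6 40.0 F [-1.34  0.71 -0.88] M [-0.072  0.29  -0.049] op 0.0339
[[0.0002, -0.0004, 0.0012, np.float64(-0.0), -1.0], [0, 0, 0, 0, -1.0], [0, 0, 0, 0, -1.0], [0, 0, 0, 0, -1.0], [0, 0, 0, 0, -1.0], [0, 0, 0, 0, -1.0], [0, 0, 0, 0, -1.0], [0, 0, 0, 0, -1.0], [0, 0, 0, 0, -1.0], [0, 0, 0, 0, -1.0]]
```

Call:
play_rows(
  moves=[
    [[0,0,0,0,0.2],[0,0,0,0,0.2],[0,0,0,0,0.2],[0,0,0,0,0.5],[0,0,0,0,0.7],[0,0,0,0,0.7],[0,0,0,0,0.7],[0,0,0,0,0.7],[0,0,0,0,0.7],[0,0,0,0,0.7]],
  ],
)

```text
time: 17.0
tool_pos: [0.5864, -0.056, 0.0517]
tool_rot: [1.839, 1.556, -0.647]
contact_force: [-0.4, 0.3, -1.4]
opening: 0.0781
```

```bash
python3 plan.py .5828 -.0559 .050 -52.4 -1; python3 e.py e5 .0045 .040 37.6
```

```text
t 17.0 need rows 0.1 pos [ 0.5864 -0.056   0.0517] yaw -52.5 q6 40.0 F [-0.43  0.34 -1.35] M [ 0.012 -0.057 -0.018] op 0.0781
[[0.0017, -0.0023, 0.0028, np.float64(-0.1), -1.0], [0, 0, 0, 0, -1.0], [0, 0, 0, 0, -1.0], [0, 0, 0, 0, -1.0], [0, 0, 0, 0, -1.0], [0, 0, 0, 0, -1.0], [0, 0, 0, 0, -1.0], [0, 0, 0, 0, -1.0], [0, 0, 0, 0, -1.0], [0, 0, 0, 0, -1.0]]
```

View pics/e5.png

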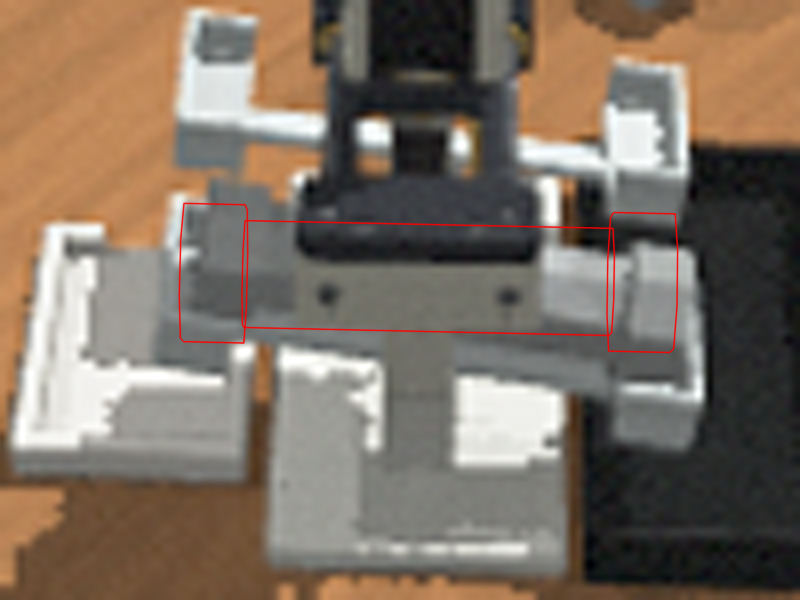

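Pestle 1 now sits in both saddles of cradle1, dipped towards the tray. Next: raise, then go to the left pestle.

Call:
play_rows(
  moves=[
    [[-0.03,0,0,0,0.7],[-0.045,0,0,0,1],[-0.045,0,0,0,1],[0,0,0,0,1],[0,0,0,0,1],[0,0,0,0,1],[0,0,0,0,1],[0,0,0,0,1],[0,0,0,0,1],[0,0,0,0,1]],
  ],
  grip_force=40,
)

```text
time: 18.05
tool_pos: [0.582, -0.0543, 0.17]
tool_rot: [1.048, 1.564, -1.438]
contact_force: [-0.1, 0.6, -0.8]
opening: 0.0916
```

```bash
python3 plan.py .4965 .296 .17 -14.3 1;  python3 e.py e6 .0045 .040 37.6
```

```text
t 18.05 need rows 7.5 pos [ 0.582  -0.0543  0.17  ] yaw -52.5 q6 40.0 F [-0.12  0.59 -0.79] M [ 0.033 -0.069  0.018] op 0.0916
[[0.0, -0.0412, -0.0182, np.float64(-4.8), 1.0], [0.0, -0.0396, -0.0216, np.float64(-4.8), 1.0], [0.0, -0.0376, -0.0248, np.float64(-4.8), 1.0], [0.0, -0.0355, -0.0278, np.float64(-4.8), 1.0], [0.0, -0.033, -0.0307, np.float64(-4.8), 1.0], [0.0, -0.0304, -0.0333, np.float64(-4.8), 1.0], [0.0, -0.0275, -0.0357, np.float64(-4.8), 1.0], [0.0, -0.0244, -0.0379, np.float64(-4.8), 1.0], [0, 0, 0, 0, 1.0], [0, 0, 0, 0, 1.0]]
```

View pics/e6.png

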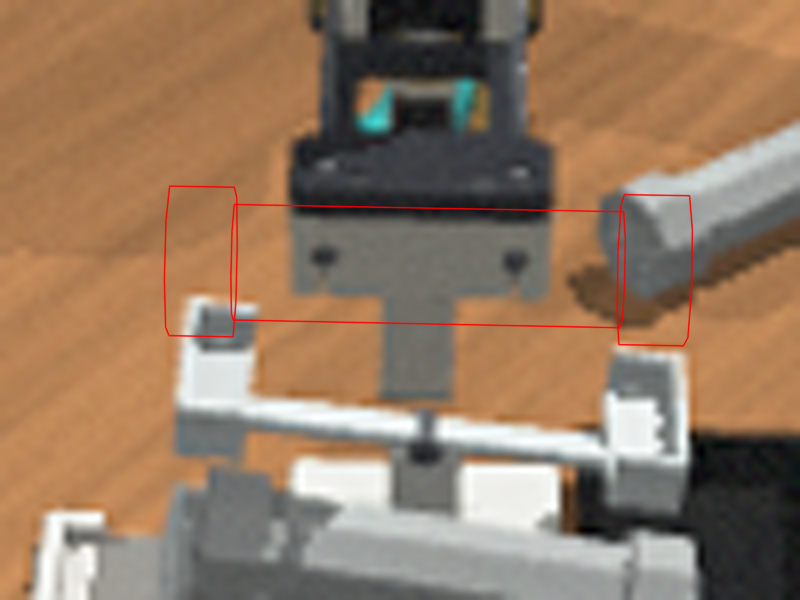

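Call:
play_rows(
  moves=[
    [[0,-0.041,-0.018,-4.8,1],[0,-0.04,-0.022,-4.8,1],[0,-0.038,-0.025,-4.8,1],[0,-0.035,-0.028,-4.8,1],[0,-0.033,-0.031,-4.8,1],[0,-0.03,-0.033,-4.8,1],[0,-0.027,-0.036,-4.8,1],[0,-0.018,-0.03,-3.5,1],[0,0,0,0,1],[0,0,0,0,1]],
  ],
  grip_force=40,
)

```text
time: 19.1
tool_pos: [0.4951, 0.2973, 0.1652]
tool_rot: [0.319, 1.564, -1.497]
contact_force: [0.1, -0.2, -0.2]
opening: 0.0919
```

```bash
python3 plan.py .4965 .296 .10 -14.3 1
```

```text
t 19.1 need rows 1.4 pos [0.4951 0.2973 0.1652] yaw -14.1 q6 38.0 F [ 0.1  -0.16 -0.2 ] M [-0.042 -0.097 -0.009] op 0.0919
[[0.0326, 0.0008, 0.0005, np.float64(0.1), 1.0], [0.0326, 0.0009, 0.0005, np.float64(0.1), 1.0], [0, 0, 0, 0, 1.0], [0, 0, 0, 0, 1.0], [0, 0, 0, 0, 1.0], [0, 0, 0, 0, 1.0], [0, 0, 0, 0, 1.0], [0, 0, 0, 0, 1.0], [0, 0, 0, 0, 1.0], [0, 0, 0, 0, 1.0]]
```

Very close. Descend to z≈0.06 and look.

Call:
play_rows(
  moves=[
    [[0.03,0.001,0,0.2,1],[0.035,0,0,0,1],[0.03,0,0,0,1],[0.01,0,0,0,1],[0,0,0,0,1],[0,0,0,0,1],[0,0,0,0,1],[0,0,0,0,1],[0,0,0,0,1],[0,0,0,0,1]],
  ],
  grip_force=40,
)

```text
time: 20.1
tool_pos: [0.5034, 0.2918, 0.0642]
tool_rot: [1.583, 1.558, -0.247]
contact_force: [0.4, -0.6, -0.5]
opening: 0.0918
```

```bash
python3 plan.py .4965 .296 .03 -14.3 1; python3 ov.py f1 scene top
```

```text
t 20.1 need rows 0.7 pos [0.5034 0.2918 0.0642] yaw -14.9 q6 38.0 F [ 0.43 -0.59 -0.5 ] M [-0.094 -0.1    0.042] op 0.0918
[[0.0342, -0.0077, -0.0023, np.float64(-0.6), 1.0], [0, 0, 0, 0, 1.0], [0, 0, 0, 0, 1.0], [0, 0, 0, 0, 1.0], [0, 0, 0, 0, 1.0], [0, 0, 0, 0, 1.0], [0, 0, 0, 0, 1.0], [0, 0, 0, 0, 1.0], [0, 0, 0, 0, 1.0], [0, 0, 0, 0, 1.0]]
[0.5034 0.2918 0.0642] [[0.013, 0.966, -0.257], [-0.003, -0.257, -0.966], [-1.0, 0.013, -0.0]] 20.1 0.09180445006344255
```

View pics/f1_scene.png

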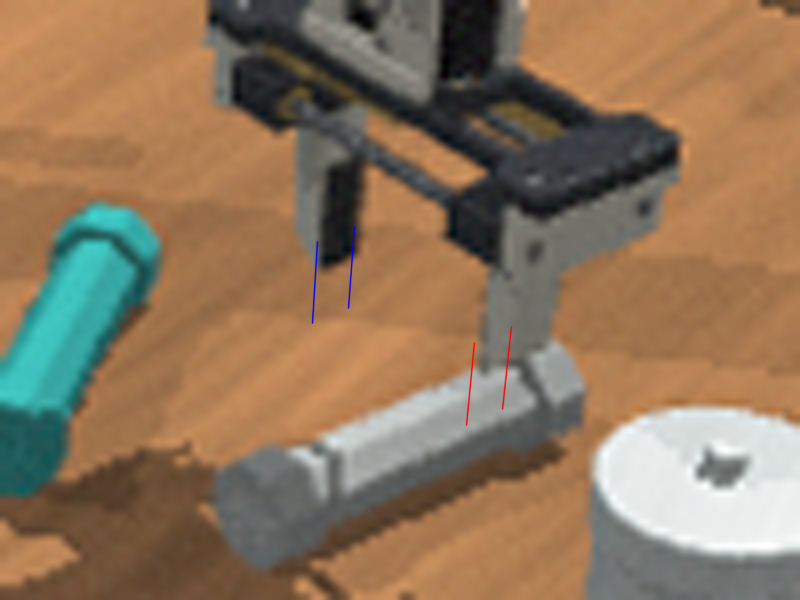

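View pics/f1_top.png

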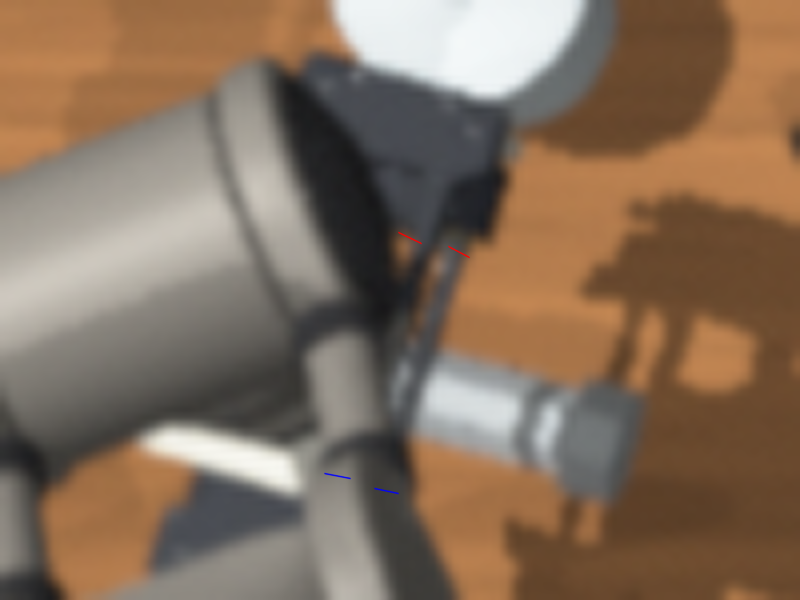

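Call:
play_rows(
  moves=[
    [[0.005,-0.008,0,-0.6,1],[0.02,-0.002,0,0,1],[0.015,0,0,0,1],[0,0,0,0,1],[0,0,0,0,1],[0,0,0,0,1],[0,0,0,0,1],[0,0,0,0,1],[0,0,0,0,1],[0,0,0,0,1]],
  ],
  grip_force=40,
)

```text
time: 21.2
tool_pos: [0.4925, 0.2958, 0.0247]
tool_rot: [1.702, 1.555, -0.114]
contact_force: [0.4, 0.2, -0.5]
opening: 0.0919
```

```bash
python3 plan.py .4965 .296 -.017 -14.3 1; python3 ov.py f2 scene top
```

```text
t 21.2 need rows 0.9 pos [0.4925 0.2958 0.0247] yaw -14.1 q6 38.0 F [ 0.44  0.24 -0.49] M [-0.056 -0.036  0.027] op 0.0919
[[0.0417, 0.0038, -0.0012, np.float64(0.2), 1.0], [0, 0, 0, 0, 1.0], [0, 0, 0, 0, 1.0], [0, 0, 0, 0, 1.0], [0, 0, 0, 0, 1.0], [0, 0, 0, 0, 1.0], [0, 0, 0, 0, 1.0], [0, 0, 0, 0, 1.0], [0, 0, 0, 0, 1.0], [0, 0, 0, 0, 1.0]]
[0.4925 0.2958 0.0247] [[0.015, 0.97, -0.243], [-0.002, -0.243, -0.97], [-1.0, 0.015, -0.002]] 21.2 0.09188283216513503
```

View pics/f2_scene.png

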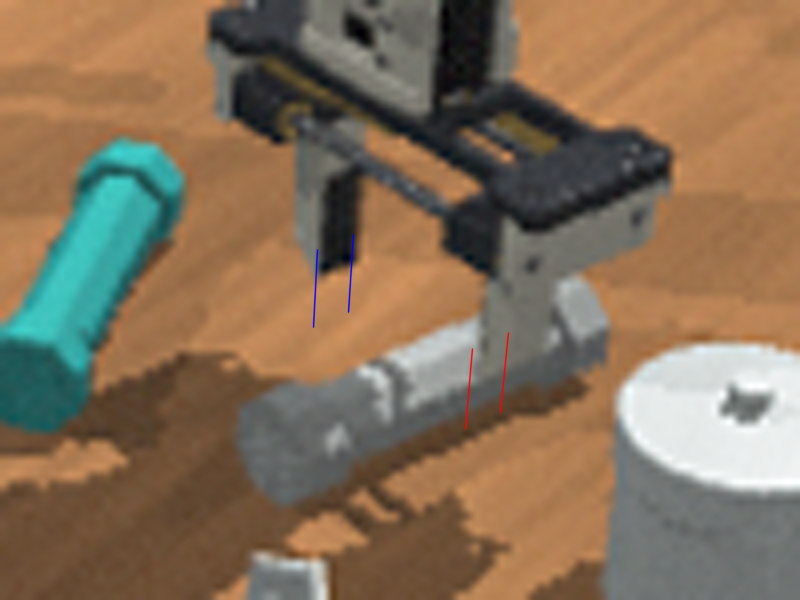

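View pics/f2_top.png

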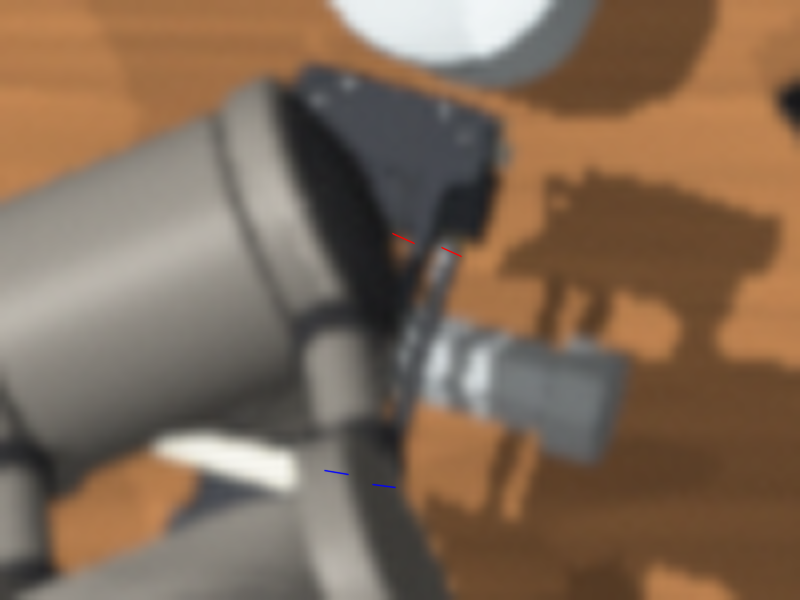

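Call:
play_rows(
  moves=[
    [[0.008,0.002,0,0,1],[0.009,0,0,0,1],[0.008,0,0,0,1],[0.007,0,0,0,1],[0.004,0,0,0,1],[0.002,0,0,0,1],[0,0,0,0,1],[0,0,0,0,1],[0,0,0,0,1],[0,0,0,0,1]],
  ],
  grip_force=40,
)

```text
time: 22.3
tool_pos: [0.4948, 0.2949, -0.0176]
tool_rot: [1.646, 1.557, -0.17]
contact_force: [-0.4, -0.6, 0.1]
opening: 0.0921
```

```bash
python3 plan.py .4965 .296 -.0177 -14.3 1; python3 ov.py f3 scene top
```

```text
t 22.3 need rows 0.0 pos [ 0.4948  0.2949 -0.0176] yaw -14.1 q6 38.0 F [-0.42 -0.63  0.12] M [-0.078 -0.119 -0.011] op 0.0921
[[0.0001, 0.0014, -0.0014, np.float64(0.2), 1.0], [0, 0, 0, 0, 1.0], [0, 0, 0, 0, 1.0], [0, 0, 0, 0, 1.0], [0, 0, 0, 0, 1.0], [0, 0, 0, 0, 1.0], [0, 0, 0, 0, 1.0], [0, 0, 0, 0, 1.0], [0, 0, 0, 0, 1.0], [0, 0, 0, 0, 1.0]]
[ 0.4948  0.2949 -0.0176] [[0.014, 0.97, -0.243], [-0.002, -0.243, -0.97], [-1.0, 0.014, -0.001]] 22.3 0.09206584941595766
```

View pics/f3_scene.png

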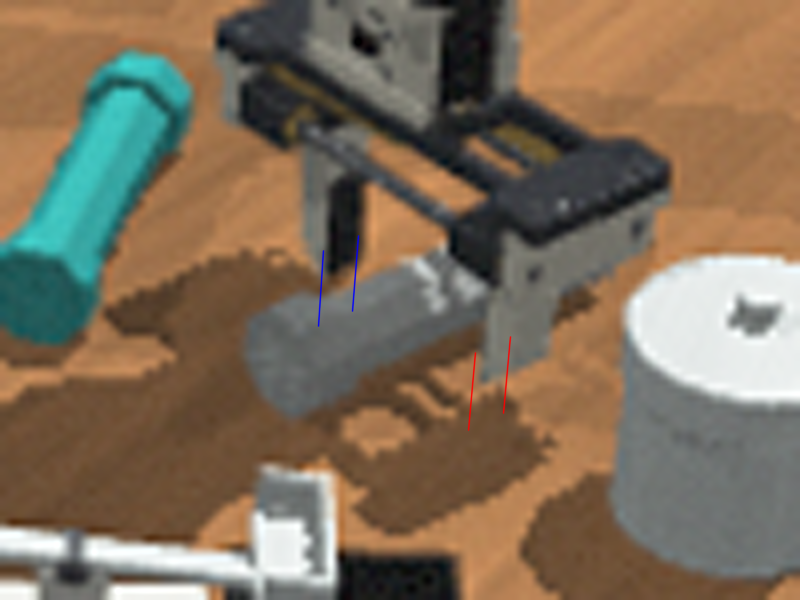

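View pics/f3_top.png

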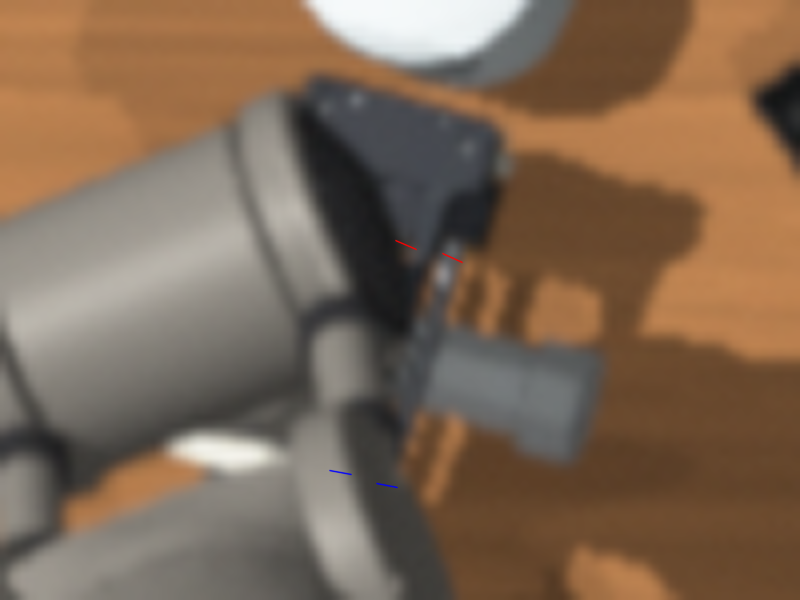

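Clear of the dabba. Closing now.

Call:
play_rows(
  moves=[
    [[0,0,0,0,-1],[0,0,0,0,-1],[0,0,0,0,-1],[0,0,0,0,-1],[0,0,0,0,-1],[0,0,0,0,-1],[0,0,0,0,-1],[0,0,0,0,-1],[0,0,0,0,-1],[0,0,0,0,-1]],
  ],
  grip_force=40,
)

```text
time: 23.4
tool_pos: [0.4962, 0.2951, -0.0168]
tool_rot: [1.723, 1.554, -0.094]
contact_force: [0.6, -0.5, -0.5]
opening: 0.0337
```

```bash
python3 plan.py .4965 .296 -.0177 -14.3 1
```

```text
t 23.4 need rows 0.0 pos [ 0.4962  0.2951 -0.0168] yaw -14.1 q6 38.0 F [ 0.56 -0.5  -0.46] M [ 0.009 -0.204  0.092] op 0.0337
[[0.0009, 0.0, -0.001, np.float64(0.2), 1.0], [0, 0, 0, 0, 1.0], [0, 0, 0, 0, 1.0], [0, 0, 0, 0, 1.0], [0, 0, 0, 0, 1.0], [0, 0, 0, 0, 1.0], [0, 0, 0, 0, 1.0], [0, 0, 0, 0, 1.0], [0, 0, 0, 0, 1.0], [0, 0, 0, 0, 1.0]]
```

Call:
play_rows(
  moves=[
    [[-0.005,0,0,0,-1],[-0.01,0,0,0,-1],[-0.015,-0.003,0,0,-1],[-0.015,-0.003,0,0,-1],[-0.015,0,0,0,-1],[0,0,0,0,-1],[0,0,0,0,-1],[0,0,0,0,-1],[0,0,0,0,-1],[0,0,0,0,-1]],
  ],
  grip_force=40,
)

```text
time: 24.4
tool_pos: [0.4838, 0.2955, 0.0454]
tool_rot: [1.125, 1.562, -0.691]
contact_force: [-0.1, 0.3, -5.1]
opening: 0.0336
```

```bash
for i in 1 2; do python3 plan.py .4965 .296 .2 -14.3 1|head -1; python3 e.py f4 0 .0388 75.9; done
```

```text
t 24.4 need rows 3.2 pos [0.4838 0.2955 0.0454] yaw -14.0 q6 38.0 F [-0.06  0.33 -5.14] M [-0.177 -0.022 -0.003] op 0.0336
t 24.45 need rows 3.2 pos [0.4837 0.2954 0.0453] yaw -14.0 q6 38.0 F [-0.96  0.13 -5.76] M [-0.193 -0.024  0.01 ] op 0.0334
```

View pics/f4.png

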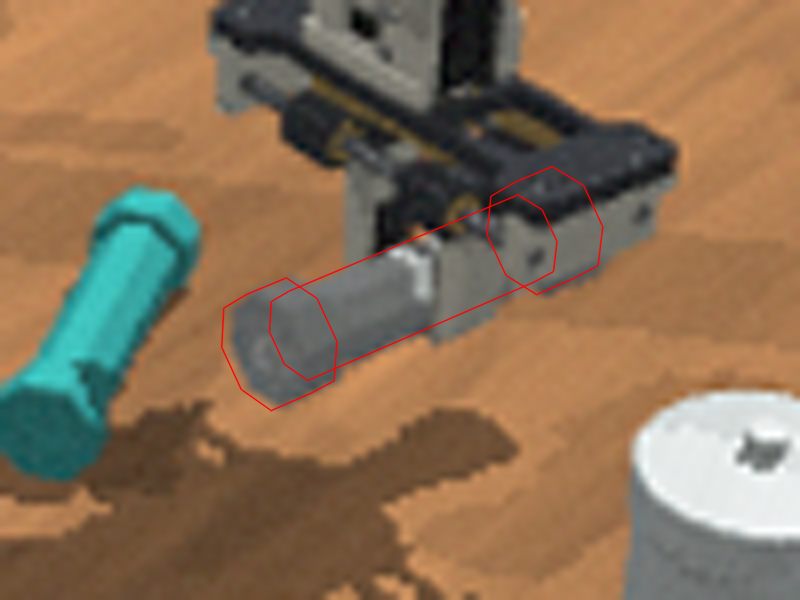

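Heavy end is again at +y: moment change about −0.12 N·m with −5 N, the same sign as the first pestle, which dipped correctly. Carrying to cradle2.

```bash
python3 plan.py .5165 .0315 .14 -52.4 -1
```

```text
t 24.5 need rows 5.9 pos [0.4838 0.2954 0.0454] yaw -14.0 q6 38.0 F [ 0.97  0.5  -4.89] M [-0.154 -0.07  -0.015] op 0.034
[[-0.0158, 0.016, 0.0414, np.float64(6.4), -1.0], [-0.0158, 0.0205, 0.0393, np.float64(6.4), -1.0], [-0.0158, 0.0247, 0.0368, np.float64(6.4), -1.0], [-0.0158, 0.0287, 0.0338, np.float64(6.4), -1.0], [-0.0158, 0.0322, 0.0304, np.float64(6.4), -1.0], [-0.0158, 0.0354, 0.0266, np.float64(6.4), -1.0], [0, 0, 0, 0, -1.0], [0, 0, 0, 0, -1.0], [0, 0, 0, 0, -1.0], [0, 0, 0, 0, -1.0]]
```

Call:
play_rows(
  moves=[
    [[-0.03,0.005,0.015,1,-1],[-0.035,0.012,0.03,5,-1],[-0.03,0.018,0.037,6.4,-1],[0,0.023,0.036,6.4,-1],[0,0.027,0.034,6.4,-1],[0,0.03,0.031,6.4,-1],[0,0.03,0.025,5.5,-1],[0,0.012,0.008,1,-1],[0,0,0,0,-1],[0,0,0,0,-1]],
  ],
  grip_force=40,
)

```text
time: 25.5
tool_pos: [0.5074, 0.0149, 0.1438]
tool_rot: [1.499, 1.561, -1.008]
contact_force: [0.4, -0.5, -5.5]
opening: 0.0336
```

```bash
python3 plan.py .5165 .0315 .1 -52.4 -1
```

```text
t 25.5 need rows 1.0 pos [0.5074 0.0149 0.1438] yaw -53.6 q6 47.0 F [ 0.4  -0.51 -5.54] M [-0.051  0.133  0.006] op 0.0336
[[0.0438, -0.008, -0.0172, np.float64(-1.2), -1.0], [0, 0, 0, 0, -1.0], [0, 0, 0, 0, -1.0], [0, 0, 0, 0, -1.0], [0, 0, 0, 0, -1.0], [0, 0, 0, 0, -1.0], [0, 0, 0, 0, -1.0], [0, 0, 0, 0, -1.0], [0, 0, 0, 0, -1.0], [0, 0, 0, 0, -1.0]]
```

Call:
play_rows(
  moves=[
    [[0.01,-0.004,-0.009,-1.2,-1],[0.015,-0.004,-0.008,0,-1],[0.015,0,0,0,-1],[0.004,0,0,0,-1],[0,0,0,0,-1],[0,0,0,0,-1],[0,0,0,0,-1],[0,0,0,0,-1],[0,0,0,0,-1],[0,0,0,0,-1]],
  ],
  grip_force=40,
)

```text
time: 26.5
tool_pos: [0.5179, 0.0401, 0.0979]
tool_rot: [1.785, 1.561, -0.686]
contact_force: [-0.2, -0.5, -4.2]
opening: 0.0335
```

```bash
python3 plan.py .5165 .0315 .08 -52.4 -1;python3 e.py f5 .003 .0388 37.6
```

```text
t 26.5 need rows 0.4 pos [0.5179 0.0401 0.0979] yaw -51.6 q6 48.0 F [-0.25 -0.53 -4.15] M [-0.081  0.088  0.017] op 0.0335
[[0.0179, 0.0058, 0.0064, np.float64(0.8), -1.0], [0, 0, 0, 0, -1.0], [0, 0, 0, 0, -1.0], [0, 0, 0, 0, -1.0], [0, 0, 0, 0, -1.0], [0, 0, 0, 0, -1.0], [0, 0, 0, 0, -1.0], [0, 0, 0, 0, -1.0], [0, 0, 0, 0, -1.0], [0, 0, 0, 0, -1.0]]
```

View pics/f5.png

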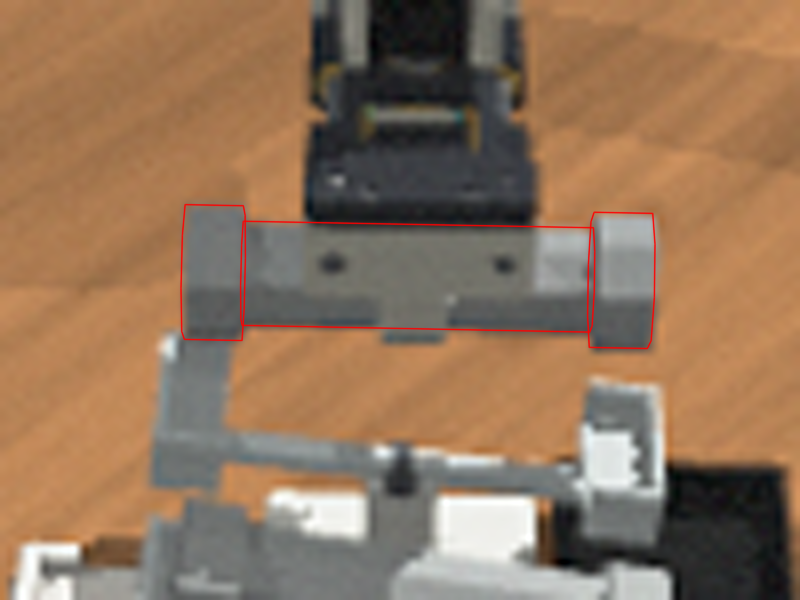

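Call:
play_rows(
  moves=[
    [[0.004,0.004,0.004,0.8,-1],[0.006,0.002,0.0025,0,-1],[0.008,0,0,0,-1],[0.006,0,0,0,-1],[0,0,0,0,-1],[0,0,0,0,-1],[0,0,0,0,-1],[0,0,0,0,-1],[0,0,0,0,-1],[0,0,0,0,-1]],
  ],
  grip_force=40,
)

```text
time: 27.55
tool_pos: [0.5167, 0.03, 0.0717]
tool_rot: [1.802, 1.561, -0.685]
contact_force: [-0.4, 0.1, -4.6]
opening: 0.0335
```

```bash
python3 plan.py .5166 .0313 .052 -52.4 -1;python3 e.py f6 .003 .0388 37.6
```

```text
t 27.55 need rows 0.4 pos [0.5167 0.03   0.0717] yaw -52.5 q6 48.0 F [-0.39  0.11 -4.63] M [-0.144  0.09   0.028] op 0.0335
[[0.0197, -0.0011, -0.0008, np.float64(-0.1), -1.0], [0, 0, 0, 0, -1.0], [0, 0, 0, 0, -1.0], [0, 0, 0, 0, -1.0], [0, 0, 0, 0, -1.0], [0, 0, 0, 0, -1.0], [0, 0, 0, 0, -1.0], [0, 0, 0, 0, -1.0], [0, 0, 0, 0, -1.0], [0, 0, 0, 0, -1.0]]
```

View pics/f6.png

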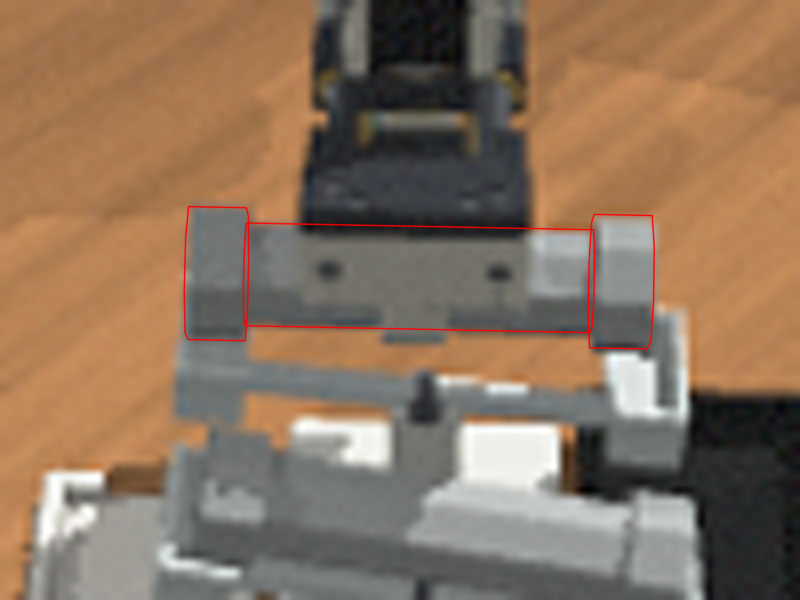

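Call:
play_rows(
  moves=[
    [[0.005,0,-0.002,0,-1],[0.005,0,0,0,-1],[0.004,0,0,0,-1],[0.002,0,0,0,-1],[0,0,0,0,-1],[0,0,0,0,-1],[0,0,0,0,-1],[0,0,0,0,-1],[0,0,0,0,-1],[0,0,0,0,-1]],
  ],
  grip_force=40,
)

```text
time: 28.6
tool_pos: [0.5186, 0.0312, 0.0544]
tool_rot: [1.818, 1.561, -0.669]
contact_force: [0.3, 0.0, -5.0]
opening: 0.0335
```

```bash
python3 plan.py .5182 .0318 .052 -52.4 -1;python3 e.py f7 .003 .0388 37.6
```

```text
t 28.6 need rows 0.1 pos [0.5186 0.0312 0.0544] yaw -52.5 q6 48.0 F [ 0.27  0.02 -4.97] M [-0.185  0.063  0.023] op 0.0335
[[0.0024, -0.0007, 0.0, np.float64(-0.1), -1.0], [0, 0, 0, 0, -1.0], [0, 0, 0, 0, -1.0], [0, 0, 0, 0, -1.0], [0, 0, 0, 0, -1.0], [0, 0, 0, 0, -1.0], [0, 0, 0, 0, -1.0], [0, 0, 0, 0, -1.0], [0, 0, 0, 0, -1.0], [0, 0, 0, 0, -1.0]]
```

View pics/f7.png

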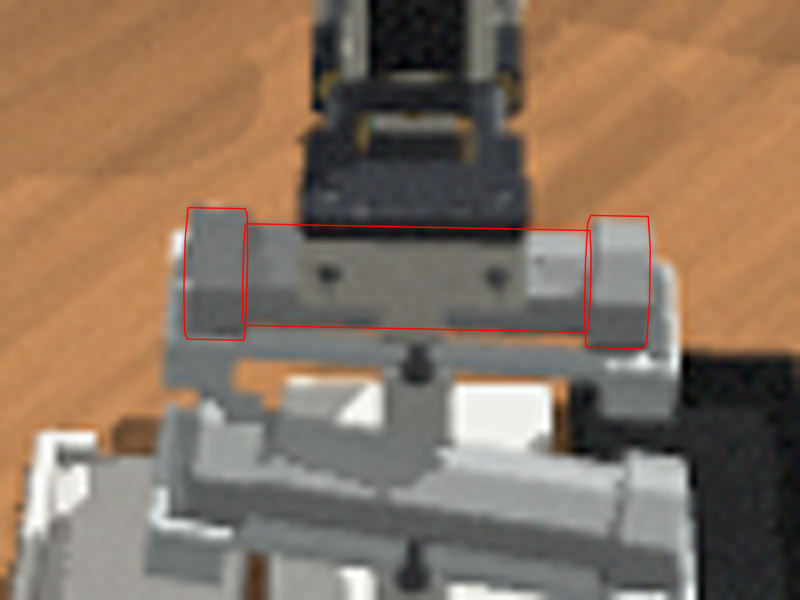

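Call:
play_rows(
  moves=[
    [[0.002,-0.0005,0,0,-1],[0.001,0,0,0,-1],[0.001,0,0,0,-1],[0.001,0,0,0,-1],[0,0,0,0,-1],[0,0,0,0,-1],[0,0,0,0,-1],[0,0,0,0,-1],[0,0,0,0,-1],[0,0,0,0,-1]],
  ],
  grip_force=40,
)

```text
time: 29.65
tool_pos: [0.5188, 0.0316, 0.0512]
tool_rot: [1.901, 1.559, -0.586]
contact_force: [-1.0, -0.1, -2.0]
opening: 0.0334
```

```bash
python3 plan.py .5182 .0318 .052 -52.4 -1;python3 e.py f8 .003 .0388 37.6
```

```text
t 29.65 need rows 0.0 pos [0.5188 0.0316 0.0512] yaw -52.5 q6 48.0 F [-1.02 -0.14 -2.04] M [-0.106  0.269 -0.003] op 0.0334
[[-0.0008, -0.0005, 0.0004, np.float64(-0.1), -1.0], [0, 0, 0, 0, -1.0], [0, 0, 0, 0, -1.0], [0, 0, 0, 0, -1.0], [0, 0, 0, 0, -1.0], [0, 0, 0, 0, -1.0], [0, 0, 0, 0, -1.0], [0, 0, 0, 0, -1.0], [0, 0, 0, 0, -1.0], [0, 0, 0, 0, -1.0]]
```

View pics/f8.png

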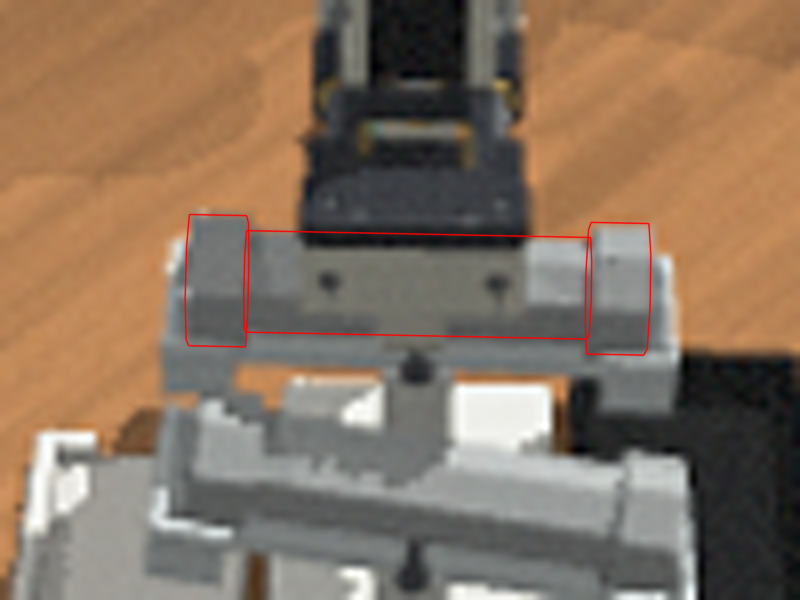

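Call:
play_rows(
  moves=[
    [[0,0,0,0,0.2],[0,0,0,0,0.2],[0,0,0,0,0.2],[0,0,0,0,0.5],[0,0,0,0,0.7],[0,0,0,0,0.7],[0,0,0,0,0.7],[0,0,0,0,0.7],[0,0,0,0,0.7],[0,0,0,0,0.7]],
  ],
)

```text
time: 30.7
tool_pos: [0.5211, 0.0315, 0.0527]
tool_rot: [2.077, 1.554, -0.411]
contact_force: [-0.3, -1.4, -0.0]
opening: 0.0777
```

```bash
python3 plan.py .5182 .0318 .17 -52.4 1;python3 e.py f9 .003 .0388 37.6
```

```text
t 30.7 need rows 2.4 pos [0.5211 0.0315 0.0527] yaw -52.5 q6 48.0 F [-0.34 -1.36 -0.  ] M [ 0.013 -0.011 -0.   ] op 0.0777
[[-0.0391, -0.0007, 0.0007, np.float64(-0.0), 1.0], [-0.0391, -0.0007, 0.0007, np.float64(-0.0), 1.0], [-0.0391, -0.0007, 0.0007, np.float64(-0.0), 1.0], [0, 0, 0, 0, 1.0], [0, 0, 0, 0, 1.0], [0, 0, 0, 0, 1.0], [0, 0, 0, 0, 1.0], [0, 0, 0, 0, 1.0], [0, 0, 0, 0, 1.0], [0, 0, 0, 0, 1.0]]
```

View pics/f9.png

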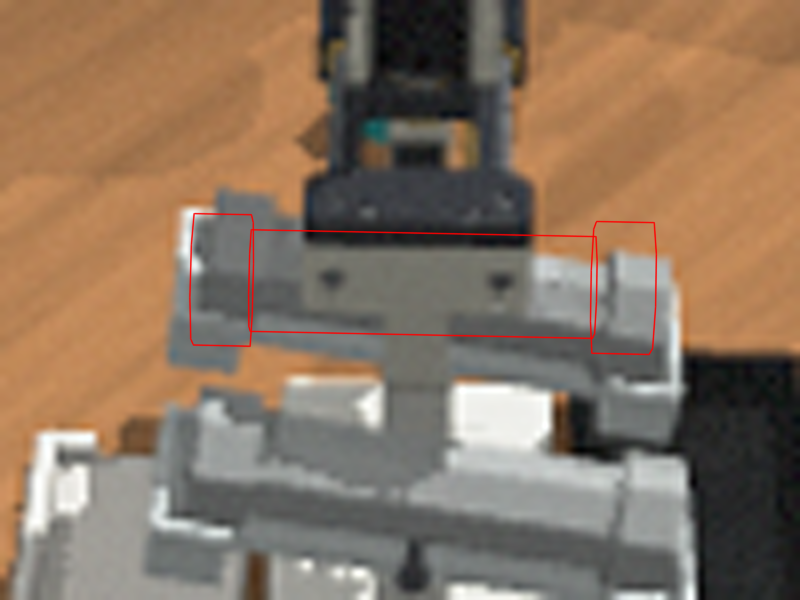

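Both are dipped towards the tray. Raise straight up, then back off sideways for an unblocked top view.

Call:
play_rows(
  moves=[
    [[-0.03,0,0,0,0.7],[-0.045,0,0,0,0.7],[-0.045,0,0,0,0.7],[-0.04,0,0,0,0.7],[0,-0.03,0.03,0,0.7],[0,-0.035,0.035,0,0.7],[0,-0.035,0.035,0,0.7],[0,-0.035,0.035,0,0.7],[0,-0.035,0.03,0,0.7],[0,-0.03,0,0,0.7]],
  ],
)

```text
time: 31.75
tool_pos: [0.2609, 0.0902, 0.2137]
tool_rot: [2.137, 1.55, -0.355]
contact_force: [0.3, -0.1, -0.2]
opening: 0.0778
```

Run:
```python
from h import *
t=robot.read_camera("top");s=robot.read_camera("scene")
cv2.imwrite("pics/z_top.png",cv2.resize(t[95:245,150:350,::-1],None,fx=4,fy=4,interpolation=cv2.INTER_CUBIC))
cv2.imwrite("pics/z_scene.png",cv2.resize(s[145:245,200:333,::-1],None,fx=6,fy=6,interpolation=cv2.INTER_CUBIC))
for n in("top","scene"):
  for l in("tray","spoon_rest","dabba","brush"): print(n,l,[(d['point'],round(d['score'],2)) for d in robot.spot_in(n,l)][:2])
```

```text
top tray [([235.2, 150.8], 0.77)]
top spoon_rest [([266.3, 203.0], 0.67), ([249.2, 177.3], 0.35)]
top dabba []
top brush [([338.3, 153.6], 0.82)]
scene tray [([263.8, 204.1], 0.62), ([301.0, 223.8], 0.59)]
scene spoon_rest [([223.6, 215.3], 0.84)]
scene dabba [([341.4, 167.9], 0.65), ([261.5, 173.2], 0.64)]
scene brush [([216.1, 284.8], 0.95), ([224.2, 214.7], 0.64)]
```

View pics/z_top.png

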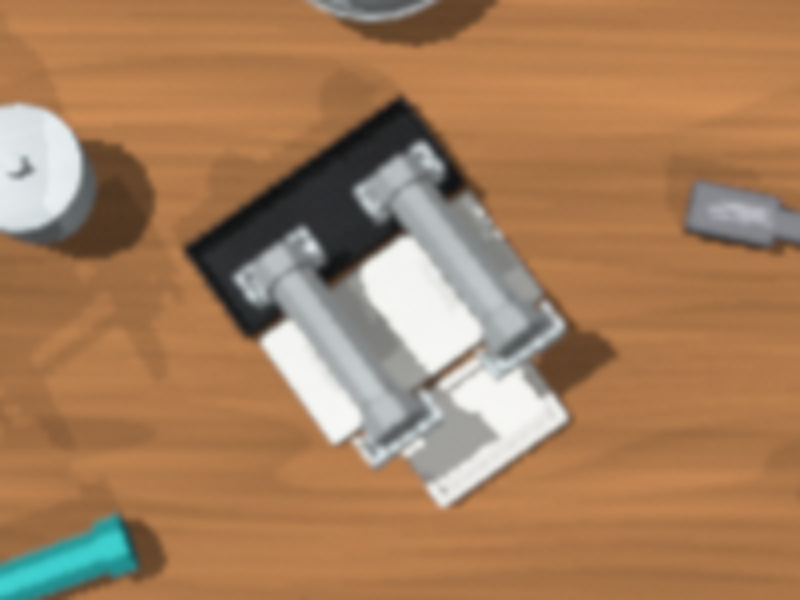

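View pics/z_scene.png

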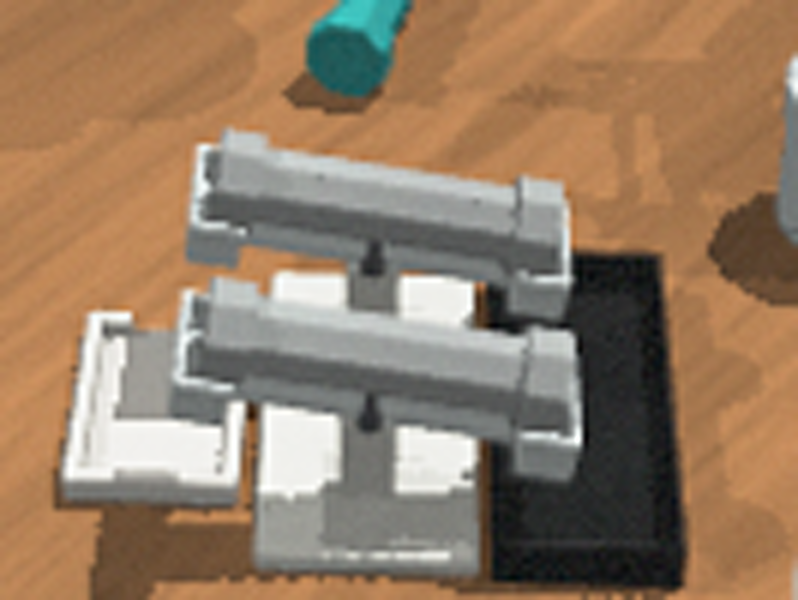

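Run:
```python
from cell import robot
o=robot.observe(); print(o['time'],abs(o['qvel']).max(),o['contact_force'])
print(robot.hand_in())
```

```text
32.25 0.004045353511484637 [ 0.37853169 -0.35429508 -0.57077024]
the job is handed in; nothing more can be done
None
```

Both steel pestles are in the rack, one in each cradle, heavy ends on the tray side. I handed the job in at about 32 s of the 64 s allowed; the hand-in reports no verdict.

**What I did**
- Lifting each pestle at its middle showed about 5 N of weight and a moment of 0.12–0.14 N·m, so both were heavy at their +y end.
- I turned each so that end faced the tray. The right-hand pestle went into cradle1 and the left-hand one into cradle2. Each was lowered until the cradle took most of the weight, then released.

**Last checks**
- **Pestles:** in both final pictures each one lies inside both saddles of its cradle.
- **Cradles:** both are dipped towards the tray. The picture slope for cradle2 is about 0.17 rad, which is the stop; cradle1 looks parallel.
- **Arm:** it was clear of everything and practically still, with contact force around zero.
- **Tray, spoon rest and brush:** the detector put them within about 6 pixels of their starting positions.
- **Dabba:** the detector missed it in the last top picture and placed it about 5 pixels from its start in the scene picture. By eye it is where it was, and I saw a gap when gripping beside it.

**What failed or disagreed**
- The fingertips sit about 21–24 mm higher than the reported tool position. My first close therefore slid over the top of the right-hand pestle, pressing with about 19 N. I reopened, went lower and gripped properly; it did not visibly shift.
- The two cameras disagreed by about 5 mm in x, so I lined up the final placements by eye against the scene picture.

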